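# Balance a tilting soldering table at its mark

### The arm

A 6-joint arm with a two-finger parallel gripper is mounted at the origin on the work surface. World frame = base frame: x ahead of the robot, y to its left, z up, the work surface at z = 0. Lengths are in mm, angles in rad, forces in N, time in s.
With the tool pointing down it reaches from about 350 to 875 mm from the base axis. Payload 4.2 kg.
Tool frame: the origin (TCP) lies on the mounting face of the last link; the fingertips stand 173 mm ahead of it and the grasp point (between the pads) lies 155 mm ahead of it; z points along the fingers, y is the line along which they close (so a half turn about z gives the same grasp; the last joint's range is limited). The gripper opens to 85 mm and grips with 20 to 120 N. Pads are 22 mm wide; open, the fingers measure 114 mm over their backs; the gripper's body (76 mm by 85 mm) begins 54 mm behind the grasp point. The pads swing forward as they close: fully open they stand 13 mm farther back than shut.
Start: joints at [1.51, 0.385, 0.008, 0, -1.194, -0.259], TCP at [196.453, 593.301, 404.712] pointing down, gripper open.
Joint ranges: [-3.14, 3.14], [-1.21, 2.06], [-1.07, 1.41], [-3.16, 2.05], [-2.99, -0.16], [-3.1, 3.1]. Speed limits (rad/s): [2.79, 2.79, 3.14, 3.14, 3.14, 3.14].

### API

Orientations are given as a unit quaternion [x, y, z, w].
In Python, from bench import arm gives the robot as it stands. The module is installed in compiled form; this text tells all that it offers.
- The arm moves only by the tool move_arm, never from a script. Its arguments are lists of equal length, an entry for each row: "fingers": the finger opening in mm, from 0 to 85.4; "travel": the shift along the tool's x, y, z in mm, a list of three; "dr": the turn, a rotation vector about the tool's x, y, z in rad, a list of three. A call has 1 to 10 rows; each row is the pose to reach, as a shift and turn from the pose commanded when the call began, along the tool's axes at that moment; what a row does not reach only later rows make up. A row lasts 1/10 s, in which the tool goes at most 50 mm and 8.59 degrees, less where a joint would pass 70% of its speed; a pose out of reach is approached as far as the arm can. A call with a gripper value outside its range is refused whole. The fingers move at their own pace and stop on an object; the grip force is fixed at half the most. Time passes only in rows, so rows that repeat a pose let the fingers close. It gives the time, the measured TCP pose, the force, the opening and the grip force at its end, in the units of the state.
- arm.read_state(): the state, without advancing time (a new reading comes with each control period).
- arm.get_image(name): name is "scene" or "top"; returns the picture (420x560x3 uint8, red, green, blue); there is no depth.
- arm.camera_model(name): a dict with "intrinsics" (3x3 intrinsics, pixels), "pose" (4x4, takes a point from camera to world coordinates). Camera axes: x right, y up, looking along -z (the intrinsics and any distortion apply to the point x, -y, -z); pixel columns grow to the right and rows downward; lengths in mm; the calibration is good to about 2 mm. A picture is of the moment at which its call begins. camera_model takes no time and is no camera call.
- arm.job_done(): hands the job in; it is judged then, once.
The state is a dict: "clock": time; "joints": joint angles; "joint_vel": joint speeds; "joint_efforts": joint torques, N m; "position": TCP position; "ee_rot": TCP orientation; "contact_force": force on the tool from outside, world axes, zero at the start; "wrist_torque": the same for the moment, N m; "gripper_width": finger opening in mm; "grasp_force": force on a finger pad.
Only numpy, scipy, OpenCV 4.12 (cv2) and the standard library are available. Lean on these libraries where they do the work, as an engineer would, in place of code of your own. Each camera call takes 0.05 s, during which the arm holds its last target. There are 200 camera calls.

### The job

Take the wooden crank grip of the tilting soldering table, raise the top-heavy table through its spring tiller until the black pointer stands at the steel tab of the set-hand, and keep the pointer within the tab's width for seven seconds without a break while the seams of the glass panel are inspected. Then lay the table back, gently and without banging on either rubber stop, against the stop where it lay at first, and let go of the grip. Never touch the board, the glass, the cross bar with its counterweights or the pointer, and leave the set-hand and the loose things on the bench where they are.

Things in the scene. Friction and masses are not known exactly. Their poses are not given: they have to be found in the camera images.
- stand: Low grey stand of the tilting table, base 260 x 140 mm with a 340 mm cross foot; fixed, elsewhere and turned each time. Origin: centre of its underside on the bench. Its x is level along the axle (tiller at the -x end towards the robot, dial at the +x end), y level across the axle, z up. The axle is 130 mm above the bench.
- pivot (a point): Point on the axle's axis, 130 mm above the bench, 155 mm in -x of the stand's origin, in the plane in which the grip's middle swings on a circle of 150 mm radius about it. Axes as the stand's.
- grip (a point): Middle of the crank grip: wooden sleeve, 24 mm in diameter, 56 mm long, parallel to the axle, spinning freely on its pin: pinch it from above, fingers closing along the stand's y; they can keep pointing straight down. Stand frame: x -155 mm, y = 150 mm x sin(a), z = 130 mm + 150 mm x cos(a), a = joint rocker + joint tiller. Its stem is 37 mm further in +x, the board's edge 63 mm, below z = 260 mm.
- rocker (a joint): Tilt of table, rad: 0 = board level, positive = top leans to stand's +y; stops at -0.35 and 0.35; starts resting at -0.35. Nearly frictionless (0.004 N m s/rad), top-heavy: inertia nominally 0.105 kg m2, gravity torque nominally 0.44 N m x sin(rocker) away from level (0.38 to 0.53 by the hidden panel mass). With the grip held still it falls away with time constant 0.6 to 1.1 s, grip free 0.5 s.
- tiller (a joint): Angle of tiller relative to rocker, same axle and sense, rad: 0 = spring slack; range -1.2 to 1.2. Its spring turns the rocker with nominally 0.28 N m/rad x tiller (damping 0.004 N m s/rad); the tiller is light and balanced. To lift the table off its stop, take the grip past upright to the other side; to keep a tilt, the grip must stand on the other side of upright from the lean.
- set_hand (a joint): Angle of the set-hand about the same axle, in the same sense as joint rocker, rad; between -0.12 and 0.2, another each time. The pointer is at the middle of the tab when joint rocker equals this.
- pointer_tip (a point): Tip of the thin black pointer at the dial (far end of the axle), 125 mm from the axle; fixed to the rocker, upright when the board is level.
- tab (a point): Point of the steel set-hand 125 mm from the axle, just under its tab, at the middle of the tab's width. The tab is 20 mm wide, so the pointer may be 10 mm (0.08 rad) either side. Axes: y across the tab, z outwards.
- deck: Moving part of the table, not to be touched: 400 mm cross bar along the stand's y with two dark steel counterweights 72 mm in diameter, 165 mm either side of the axle, and a round cork-faced board 184 mm in diameter, top 70 mm above the axle. Origin on the axle above the stand's origin; axes turn with the rocker.
- panel: Round leaded-glass panel, 148 mm in diameter, about 12 mm thick, nominally 0.4 kg, pinned to the middle of the cork. Origin at the centre of its underside. Not to be touched.
- flux_jar: Loose jar, 52 mm in diameter, 65 mm high, bystander. Origin at the centre of its underside.
- spool: Loose metal solder spool, 60 mm in diameter, 40 mm high, standing, bystander. Origin at the centre of its underside.
- scissors: Loose scissors lying flat, 190 mm long, bystander. Origin at their rivet.
- pin_bowl: Loose small white bowl, 80 mm in diameter, 30 mm high, bystander. Origin at the centre of its underside.
- flux_brush: Loose brush lying flat, bystander. Origin under its middle.

How it is judged:
By the outcome, as a careful person would: the job done as asked, in the order asked, and still so for the second after the job is handed in, with the robot touching nothing.
It also fails if it takes over 72 s, if anything falls off the work surface, if the arm or the gripper's body presses on something with over 40 N, if the wrist force passes 120 N, or if a joint passes its speed limit or range.

## Working session

There is one attempt and no reset: what is moved stays moved. The work goes in short steps, Python scripts to look and compute and a tool call to move; the robot and the scene stay as the last step left them, time stands still between calls to the robot, and variables do not carry over. Pictures are saved under pics/ and viewed, at most 10 in all, crops included, and the job is handed in when it is done.

Besides the shell and the picture viewer there is one more tool, called after ">>>" in YAML: its name, and indented under it one key for each argument. move_arm: Moves the arm, as the interface text tells. Its arguments: {"type":"object","properties":{"fingers":{"type":"array","items":{"type":"number"}},"travel":{"type":"array","items":{"type":"array","items":{"type":"number"}}},"dr":{"type":"array","items":{"type":"array","items":{"type":"number"}}}},"required":["fingers","travel","dr"]}

```bash
mkdir -p pics; python3 - <<'E'
from bench import arm
import cv2,numpy as np
for n in("scene","top"):
    im=arm.get_image(n); cv2.imwrite(f"pics/{n}0.png",im[:,:,::-1]); m=arm.camera_model(n); print(n,np.round(m["intrinsics"],1).tolist(),np.round(m["pose"],3).tolist(), [k for k in m])
s=arm.read_state(); print(s)
E
```

```text
scene [[498.6, 0.0, 288.7], [0.0, 498.6, 215.7], [0.0, 0.0, 1.0]] [[-0.644, -0.538, 0.544, 1378.436], [0.765, -0.445, 0.466, 678.739], [-0.009, 0.716, 0.698, 1251.223], [0.0, 0.0, 0.0, 1.0]] ['intrinsics', 'pose']
top [[425.2, 0.0, 275.5], [0.0, 425.2, 203.6], [0.0, 0.0, 1.0]] [[-0.007, 0.984, -0.176, 253.857], [-1.0, -0.007, -0.001, -28.745], [-0.002, 0.176, 0.984, 1671.8], [0.0, 0.0, 0.0, 1.0]] ['intrinsics', 'pose']
{'clock': 0.1, 'joints': array([ 1.50959339e+00,  3.85459433e-01,  6.75204782e-03, -3.97314545e-04,
       -1.19400369e+00, -2.58580697e-01]), 'joint_vel': array([-1.08975366e-03, -1.74209389e-03,  3.93116715e-03,  1.33446142e-03,
        1.05212196e-05,  3.77679107e-04]), 'joint_efforts': array([-5.52789406e-04, -3.93319738e+01,  1.88928598e+01,  4.19789538e+00,
       -2.59566084e-03,  5.74091132e-06]), 'position': array([196.40120876, 593.1427697 , 403.7443612 ]), 'ee_rot': array([ 9.87232376e-01, -1.59283663e-01, -8.94239497e-05,  9.70909145e-04]), 'contact_force': array([-0.2323394 , -0.08854359, -0.44467261]), 'wrist_torque': array([-0.00560137,  0.01048419,  0.01857486]), 'grasp_force': 0.0, 'gripper_width': 85.2279608521497}
```

View pics/scene0.png

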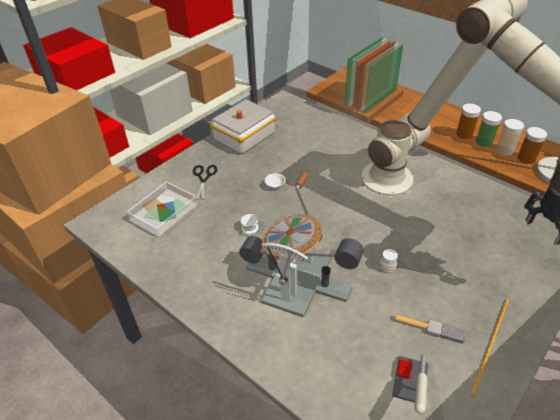

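View pics/top0.png

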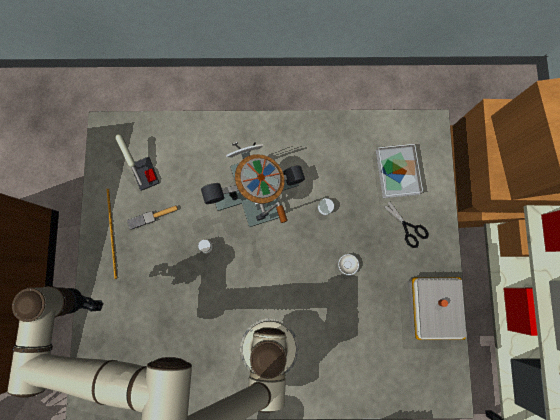

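The scene view has the stand near (300,270), the grip at (302,180) and the dial at (285,260). In the top view the board is at (261,178), the grip at (282,213), the counterweights at (212,193) and (293,173), and the dial at (245,152). I'll zoom in next.

```bash
python3 - <<'E'
import cv2
a=cv2.imread("pics/scene0.png")[165:315,205:405]; cv2.imwrite("pics/sc.png",cv2.resize(a,None,fx=4,fy=4,interpolation=cv2.INTER_CUBIC))
a=cv2.imread("pics/top0.png")[130:240,190:340]; cv2.imwrite("pics/tc.png",cv2.resize(a,None,fx=5,fy=5,interpolation=cv2.INTER_CUBIC))
E
```

```text
(no output)
```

View pics/sc.png

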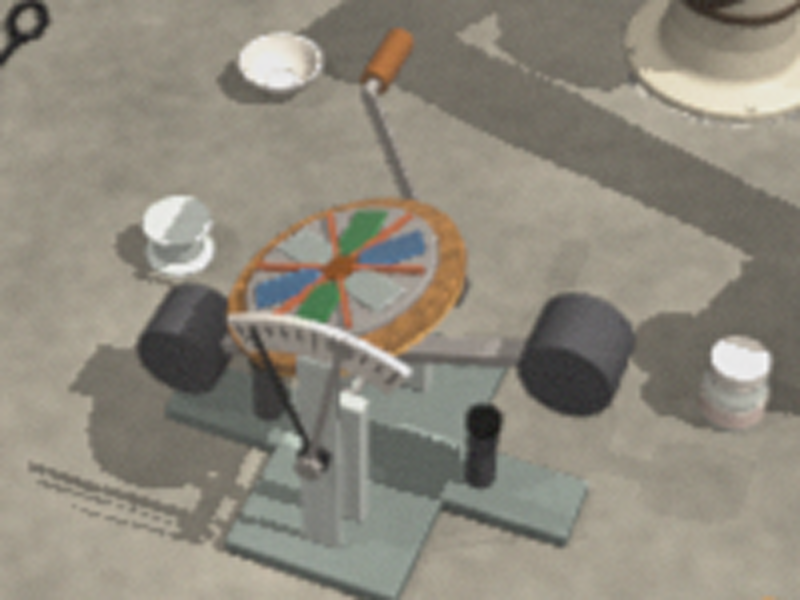

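View pics/tc.png

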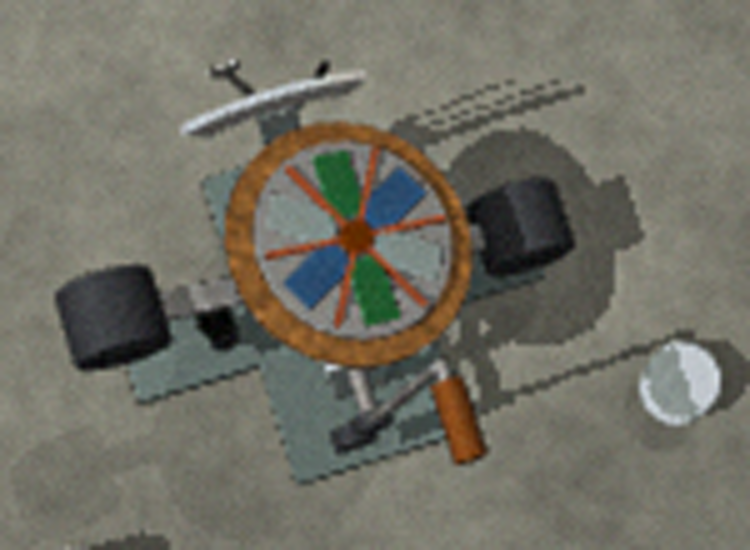

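```bash
python3 - <<'E'
import cv2,numpy as np
a=cv2.imread("pics/scene0.png")[235:290,255:315]; a=cv2.resize(a,(480,440),interpolation=cv2.INTER_CUBIC)
b=cv2.imread("pics/top0.png")[138:163,222:267]; b=cv2.resize(b,None,fx=7,fy=7,interpolation=cv2.INTER_CUBIC)
o=np.zeros((440,800,3),np.uint8); o[:,:480]=a; o[:175,485:800]=b
cv2.imwrite("pics/d.png",o)
E
cat > geo.py <<'E'
import numpy as np, cv2
from scipy.optimize import least_squares
from bench import arm
M={n:arm.camera_model(n) for n in("scene","top")}
def proj(n,P):
    K=np.array(M[n]["intrinsics"]);T=np.array(M[n]["pose"])
    c=(np.atleast_2d(P)-T[:3,3])@T[:3,:3]; c=c*[1,-1,-1]
    q=c@K.T; return q[:,:2]/q[:,2:]
def ray(n,p):
    K=np.array(M[n]["intrinsics"]);T=np.array(M[n]["pose"])
    d=np.linalg.solve(K,[p[0],p[1],1])*[1,-1,-1]; return T[:3,3],T[:3,:3]@d
def tri(ps,pt):
    A=[];b=[]
    for n,p in(("scene",ps),("top",pt)):
        o,d=ray(n,p);d=d/np.linalg.norm(d);Q=np.eye(3)-np.outer(d,d);A.append(Q);b.append(Q@o)
    x,r,_,_=np.linalg.lstsq(np.vstack(A),np.hstack(b),rcond=None);return x,r
def plane(n,p,pt,nrm):
    o,d=ray(n,p);return o+d*(np.dot(pt-o,nrm)/np.dot(d,nrm))
E
python3 - <<'E'
from geo import *
out=[]
for n,box in(("scene",(290,165,320,195)),("top",(270,195,292,230))):
    im=cv2.imread(f"pics/{n}0.png"); x0,y0,x1,y1=box
    h=cv2.cvtColor(im[y0:y1,x0:x1],cv2.COLOR_BGR2HSV)
    m=((h[...,0]<22)&(h[...,1]>110)).astype(np.uint8)
    k,l,st,ce=cv2.connectedComponentsWithStats(m); i=1+np.argmax(st[1:,4]); print(n,st[i],ce[i]+[x0,y0]); out.append(ce[i]+[x0,y0])
g=tri(*out);print("grip",g)
S=lambda x,y:(205+(x+.5)/4-.5,165+(y+.5)/4-.5); T=lambda x,y:(190+(x+.5)/5-.5,130+(y+.5)/5-.5)
pc=tri(S(340,266),T(357,237));cwR=tri(S(187,338),T(523,225));cwL=tri(S(577,353),T(113,317));pt=tri(S(253,328),T(322,68))
print(pc,cwR,cwL,pt)
c,s=np.cos(.35),np.sin(.35)
def R(y,z):return (c*y-s*z, s*-1*-1*0+(-0)+0) 
def dk(x,y,z,r=-.35): # rocker: top leans +y for r>0
    return np.array([x,y*np.cos(r)+z*np.sin(r),130-y*np.sin(r)+z*np.cos(r)])
def W(p,P):
    cx,sx=np.cos(p[2]),np.sin(p[2]);P=np.atleast_2d(P);return np.c_[p[0]+cx*P[:,0]-sx*P[:,1],p[1]+sx*P[:,0]+cx*P[:,1],P[:,2]]
def f(p):
    A=W(p,np.array([dk(-155,0,150),dk(0,0,82),dk(0,-165,p[3]),dk(0,165,p[3])]))
    B=np.array([g[0],pc[0],cwR[0],cwL[0]]);return (A-B).ravel()
r=least_squares(f,[650,0,.2,0]);print(r.x,np.round(r.fun.reshape(-1,3),1))
E
```

```text
scene [ 6  7 12 15 91] [302.10989011 178.51648352]
top [  6  10  11  18 112] [281.24107143 213.52678571]
grip (array([469.43175197, -45.50191466, 275.38920443]), array([2.14270855]))
(array([611.80518974,  24.00658838, 205.25274758]), array([1.68007966])) (array([ 652.88539339, -100.16942767,   73.70034179]), array([0.16993978])) (array([558.62554623, 198.25665425, 189.24864961]), array([1.32068949])) (array([724.22130433,  44.88207853, 247.91274697]), array([4.3220999]))
[6.04164982e+02 4.99731195e+01 3.02277668e-01 1.85172864e+00] [[ 2.1  0.2 -4.5]
 [ 0.7 -0.9  1.8]
 [-2.4  1.6  1.5]
 [-0.4 -0.9 -0.9]]
```

View pics/d.png

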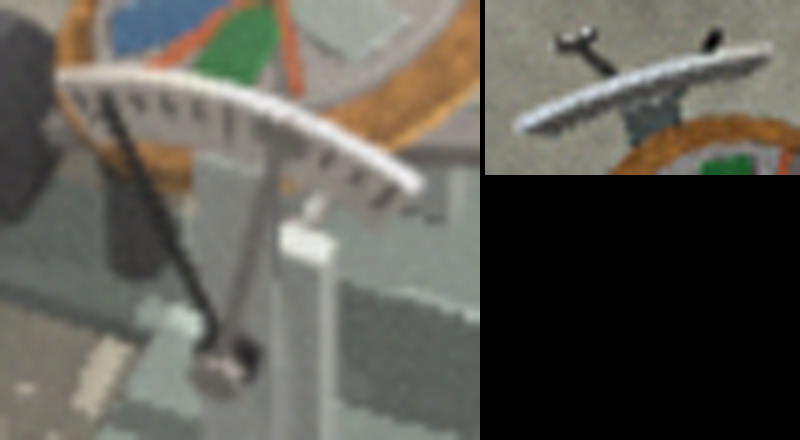

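```bash
python3 - <<'E'
from geo import *
p=np.array([604.2,50,.3023])
ex=np.array([np.cos(p[2]),np.sin(p[2]),0]);ey=np.array([-ex[1],ex[0],0]);O=np.array([p[0],p[1],130.])
S=lambda x,y:(255+(x+.5)/8-.5,235+(y+.5)/8-.5);T=lambda x,y:(222+(x-485+.5)/7-.5,138+(y+.5)/7-.5)
loc=lambda q:np.round([(q-O)@ex,(q-O)@ey,q[2]-130],1)
pt=tri(S(108,98),T(714,40));print("pointer",loc(pt[0]),pt[1])
for s in [(308,243),(275,150),(280,120)]:
    q=tri(S(*s),T(575,40));print("tab",s,loc(q[0]),q[1])
for X in range(100,161,10):
    P=O+X*ex
    h=loc(plane("scene",S(222,368),P,ex));u=loc(plane("scene",S(272,150),P,ex));v=loc(plane("scene",S(108,98),P,ex))
    t=loc(plane("top",T(575,40),P,ex));t2=loc(plane("top",T(714,40),P,ex))
    print(X,h,u,v,t,t2)
print([ (n,proj(n,O+130*ex)) for n in("scene","top")])
E
```

```text
pointer [112.6 -41.  116.7] [1.49359292]
tab (308, 243) [136.2  33.1 102.1] [113.24673759]
tab (275, 150) [127.4  25.9 134.6] [0.00776439]
tab (280, 120) [123.6  26.1 145.5] [0.0081876]
100 [100.   -8.  -28.5] [100.   13.  100.3] [100.  -48.3 100.9] [100.   26.2 213.9] [100.  -38.3 154.1]
110 [110.   -3.5 -14.6] [110.   17.3 112.7] [110.  -43.2 113.3] [110.   26.1 184.9] [110.  -39.8 123.8]
120 [120.    1.1  -0.7] [120.   21.6 125. ] [120.  -38.2 125.6] [120.   26.  155.9] [120.  -41.3  93.5]
130 [130.    5.7  13.3] [130.   25.9 137.4] [130.  -33.1 138. ] [130.   26.  126.9] [130.  -42.7  63.2]
140 [140.   10.3  27.2] [140.   30.2 149.7] [140.  -28.1 150.3] [140.   25.9  97.9] [140.  -44.2  32.9]
150 [150.   14.8  41.1] [150.   34.6 162.1] [150.  -23.  162.7] [150.   25.8  68.9] [150.  -45.7   2.6]
160 [160.   19.4  55. ] [160.   38.9 174.4] [160.  -17.9 175. ] [160.   25.8  39.9] [160.  -47.2 -27.7]
[('scene', array([[280.54920318, 282.8834746 ]])), ('top', array([[244.30581011, 151.90399723]]))]
```

>>> move_arm:
  fingers: [85,85,85,85,85,85,85,85,85,85]
  travel:
    - [0,0,-40]
    - [20,22,-80]
    - [46,52,-95]
    - [73,82,-95]
    - [100,112,-95]
    - [127,142,-95]
    - [154,173,-95]
    - [181,203,-95]
    - [208,233,-95]
    - [235,264,-95]
  dr:
    - [0,0,0]
    - [0,0,0]
    - [0,0,-0.05]
    - [0,0,-0.13]
    - [0,0,-0.21]
    - [0,0,-0.29]
    - [0,0,-0.37]
    - [0,0,-0.45]
    - [0,0,-0.54]
    - [0,0,-0.622]

```text
clock: 1.1
position: [336.7, 267.1, 499.5]
ee_rot: [0.988, 0.153, -0.0, 0.0]
contact_force: [-0.3, 0.4, -0.3]
gripper_width: 85.2
grasp_force: 0.0
```

```bash
cat >> geo.py <<'E'
from scipy.spatial.transform import Rotation as Rot
YAW=.3023;EX=np.array([np.cos(YAW),np.sin(YAW),0]);EY=np.array([-EX[1],EX[0],0])
PIV=np.array([604.2,50,130.])-155*EX
def grip(a):return PIV+150*np.sin(a)*EY+[0,0,150*np.cos(a)]
def totool(s,w):return np.round(Rot.from_quat(s["ee_rot"]).inv().apply(np.array(w)-s["position"]),1)
E
python3 - <<'E'
from geo import *
s=arm.read_state();print(s["clock"],s["position"],s["ee_rot"],s["joints"],s["contact_force"],s["grasp_force"])
R=Rot.from_quat(s["ee_rot"]).as_matrix();print(R.T@EX,R.T@EY,totool(s,grip(-.35)+[0,0,155]))
E
```

```text
1.1 [336.70381231 267.10578476 499.46222516] [ 9.88303256e-01  1.52501258e-01 -1.83252216e-04  8.56731807e-05] [ 1.05154601e+00 -1.83119311e-02 -2.61611556e-01 -1.85465936e-04
 -1.32785903e+00  8.25492258e-01] [-0.29627727  0.43530553 -0.25620784] 0.0
[ 9.99992330e-01  3.89730385e-03 -3.87902965e-04] [ 3.89725953e-03 -9.99992399e-01 -1.14962420e-04] [ 34.4 338.5  73.6]
```

>>> move_arm:
  fingers: [85,85,85,85,85,85,85,85,85,85]
  travel:
    - [3,40,0]
    - [8,85,0]
    - [13,130,0]
    - [18,175,0]
    - [23,220,0]
    - [28,260,0]
    - [32,295,0]
    - [34,320,0]
    - [34,336,5]
    - [34,340,20]
  dr:
    - [0,0,0.004]
    - [0,0,0.004]
    - [0,0,0.004]
    - [0,0,0.004]
    - [0,0,0.004]
    - [0,0,0.004]
    - [0,0,0.004]
    - [0,0,0.004]
    - [0,0,0.004]
    - [0,0,0.004]

```text
clock: 2.1
position: [470.8, -47.2, 480.1]
ee_rot: [0.989, 0.147, 0.001, 0.0]
contact_force: [0.0, 0.9, -1.2]
gripper_width: 84.9
grasp_force: 0.0
```

```bash
python3 - <<'E'
from geo import *
for n,(x0,y0,x1,y1) in(("scene",(225,130,365,270)),("top",(215,150,335,270))):
    im=arm.get_image(n)[:,:,::-1]; 
    c=cv2.resize(im[y0:y1,x0:x1],(400,400),interpolation=cv2.INTER_CUBIC)
    o=c if n=="scene" else np.hstack([o,c])
cv2.imwrite("pics/above.png",o)
s=arm.read_state();print(s["clock"],s["position"],s["joints"],totool(s,grip(-.35)+[0,0,155]))
E
```

```text
2.2 [469.8504001  -46.36991338 477.35800597] [ 2.46602067e-01  7.31757101e-02 -2.20638820e-01 -1.15384710e-03
 -1.28224381e+00  1.62071922e+00] [ 2.2 -0.5 51.4]
```

View pics/above.png

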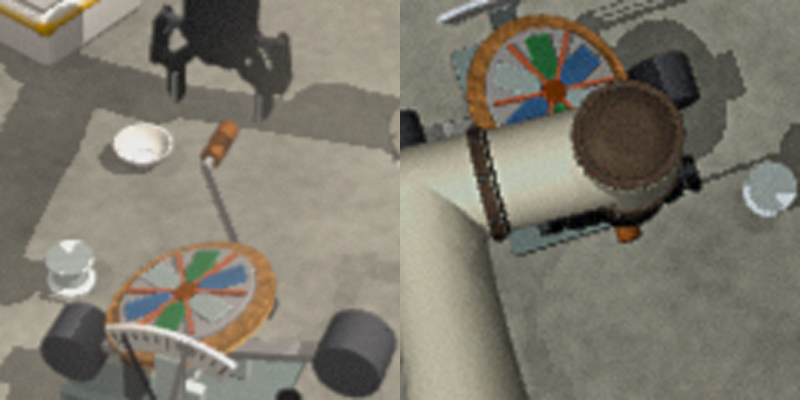

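The open fingers straddle the orange grip in the scene view, with the grip at about (220,145) in the left half. Next I descend and close.

>>> move_arm:
  fingers: [85,85,85,85,85,20,18,18,18,18]
  travel:
    - [2,0,15]
    - [2,0,30]
    - [2,0,42]
    - [2,0,50]
    - [2,0,51]
    - [2,0,51]
    - [2,0,51]
    - [2,0,51]
    - [2,0,51]
    - [2,0,51]
  dr:
    - [0,0,0]
    - [0,0,0]
    - [0,0,0]
    - [0,0,0]
    - [0,0,0]
    - [0,0,0]
    - [0,0,0]
    - [0,0,0]
    - [0,0,0]
    - [0,0,0]

```text
clock: 3.2
position: [472.2, -45.2, 429.2]
ee_rot: [0.989, 0.149, 0.0, 0.0]
contact_force: [-0.6, -0.8, 0.5]
gripper_width: 22.2
grasp_force: 58.7
```

```bash
python3 - <<'E'
from geo import *
for n,(x0,y0,x1,y1) in(("scene",(245,130,345,290)),):
    im=arm.get_image(n)[:,:,::-1]; cv2.imwrite("pics/g_scene.png",im)
    c=cv2.resize(im[y0:y1,x0:x1],None,fx=3.7,fy=3.7,interpolation=cv2.INTER_CUBIC)
im=arm.get_image("top")[:,:,::-1];cv2.imwrite("pics/g_top.png",im)
t=cv2.resize(im[130:210,195:305],None,fx=3.7,fy=3.7,interpolation=cv2.INTER_CUBIC)
o=np.zeros((592,370+407,3),np.uint8);o[:c.shape[0],:370]=c;o[:296,370:]=t[:296,:407]
cv2.imwrite("pics/g.png",o)
s=arm.read_state();print(s["clock"],s["position"],s["contact_force"],s["gripper_width"],s["grasp_force"],totool(s,grip(-.35)+[0,0,155]))
E
```

```text
3.3 [472.17332356 -45.20924102 429.21527989] [-1.16593715 -1.27949802  1.9600971 ] 22.03100219946665 58.67673933506012 [-0.6 -0.2  3.3]
```

View pics/g.png

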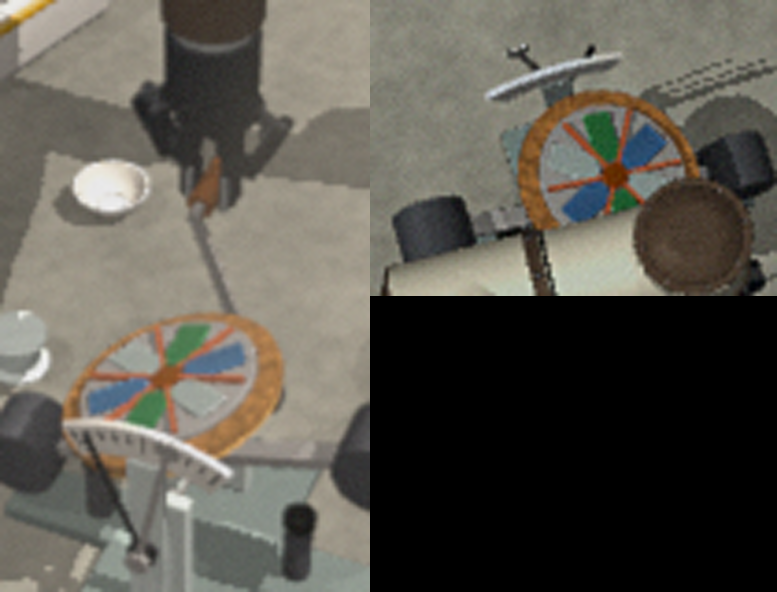

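The grip is held at 22 mm opening, with the table still on its stop. Next I build the tilt measurement from the two counterweights in the scene view.

```bash
cat > meas.py <<'E'
from geo import *
def dk(x,y,z,r):
    P=np.array([0,0,0.])+[x,y*np.cos(r)+z*np.sin(r),-y*np.sin(r)+z*np.cos(r)]
    return np.array([604.2,50,130])+P[0]*EX+P[1]*EY+[0,0,P[2]]
def cws(im):
    h=cv2.cvtColor(im,cv2.COLOR_RGB2HSV); m=((h[...,2]<95)&(h[...,1]<70)).astype(np.uint8); m[:205]=0;m[310:]=0;m[:,:225]=0;m[:,385:]=0
    m=cv2.morphologyEx(m,cv2.MORPH_OPEN,cv2.getStructuringElement(cv2.MORPH_ELLIPSE,(13,13)))
    k,l,st,ce=cv2.connectedComponentsWithStats(m)
    L=sorted([(-st[i,4],*ce[i]) for i in range(1,k)])[:2]; L.sort(key=lambda q:q[1]); return L
OFF=None
def theta(im,off=(0,0,0,0)):
    L=cws(im); z=np.array([*L[0][1:],*L[1][1:]])
    f=lambda r:(np.r_[proj("scene",dk(0,-165,1.9,r[0]))[0],proj("scene",dk(0,165,1.9,r[0]))[0]]+off-z)
    r=least_squares(f,[0.]); return r.x[0],r.fun,[int(-l[0]) for l in L]
E
python3 - <<'E'
from meas import *
for n in("scene0","g_scene"):
    im=cv2.imread(f"pics/{n}.png")[:,:,::-1].copy()
    print(cws(im)); t=theta(im);print(t)
    f=[]
z=np.array([q for l in cws(im) for q in l[1:]]); print("OFF",z-np.r_[proj("scene",dk(0,-165,1.9,-.35))[0],proj("scene",dk(0,165,1.9,-.35))[0]])
for r in(-.35,-.34,.17):print(r,proj("scene",dk(0,-165,1.9,r)),proj("scene",dk(0,165,1.9,r)))
h=cv2.cvtColor(im,cv2.COLOR_RGB2HSV);print(h[250,240:265,2],h[230:275,349,2])
E
```

```text
[(np.int32(-297), np.float64(251.11447811447812), np.float64(254.67676767676767)), (np.int32(-329), np.float64(345.88449848024317), np.float64(259.16413373860183))]
(np.float64(-0.34553317973565884), array([ 0.92970859, -6.243286  ,  2.56092131, -6.15056678]), [297, 329])
[(np.int32(-310), np.float64(251.36451612903227), np.float64(254.30967741935484)), (np.int32(-331), np.float64(345.8640483383686), np.float64(259.1480362537764))]
(np.float64(-0.3432921796946427), array([ 0.63863352, -5.96096619,  2.61567096, -6.04032408]), [310, 331])
OFF [-0.76208338  5.70725937 -2.51217067  6.32223423]
-0.35 [[252.1265995  248.60241805]] [[348.37621901 252.82580202]]
-0.34 [[251.94323907 248.2241603 ]] [[348.52960026 253.24594811]]
0.17 [[248.50121738 229.42538045]] [[349.02122372 272.67821427]]
[ 60  54  55  58  53  52  58  57  59  56  60  59  63  66  69  67  67  64
  60  59  93 118 119 112 134] [150 148 149 147 143 146 154 158 118  93  90  93  96  94  95  99 100  98
 101 104 101 103  99  70  58  51  56  54  55  52  55  59  57  54  54  52
  53  53  64 116 146 150 152 153 153]
```

```bash
cat > look.py <<'E'
from meas import *
import sys,json
OFF=np.array([-.762,5.707,-2.512,6.322])
n=int(sys.argv[1]) if len(sys.argv)>1 else 2
for i in range(n):
    s0=arm.read_state()
    im=arm.get_image("scene"); t,f,ar=theta(im,OFF); s=arm.read_state()
    d=s0["position"]-PIV; a=np.arcsin(d@EY/150)
    open("log.txt","a").write(json.dumps([s0["clock"],t,a])+"\n")
    print(f"t={s0['clock']:.2f} th={t:.4f} a={a:.4f} res={np.abs(f).max():.1f} {ar} F={np.round(s['contact_force'],1)} FyS={s['contact_force']@EY:.2f} x_s={d@EX:.1f} z={d[2]-155-150*np.cos(a):.1f}")
cv2.imwrite("pics/last.png",im[:,:,::-1])
E
python3 look.py 2
```

```text
t=3.30 th=-0.3484 a=-0.3511 res=0.1 [304, 330] F=[-0.5 -1.1  2.4] FyS=-0.91 x_s=0.6 z=3.4
t=3.35 th=-0.3492 a=-0.3510 res=0.1 [312, 331] F=[-0.5 -1.2  1.6] FyS=-0.97 x_s=0.6 z=3.3
```

>>> move_arm:
  fingers: [18,18,18,18,18,18,18]
  travel:
    - [0,-11.5,-3.5]
    - [0,-26,-7]
    - [0,-41,-8.5]
    - [0,-54.5,-9]
    - [0,-63.5,-8.5]
    - [0,-66.5,-8.5]
    - [0,-66.5,-8.5]
  dr:
    - [0,0,0]
    - [0,0,0]
    - [0,0,0]
    - [0,0,0]
    - [0,0,0]
    - [0,0,0]
    - [0,0,0]

```text
clock: 4.1
position: [452.4, 18.8, 437.2]
ee_rot: [0.989, 0.149, -0.0, 0.0]
contact_force: [-1.2, -0.8, 2.8]
gripper_width: 22.1
grasp_force: 59.0
```

```bash
python3 look.py 2
```

```text
t=4.10 th=-0.3494 a=0.1028 res=0.3 [306, 321] F=[-2.2 -1.3  2.4] FyS=-0.61 x_s=0.8 z=3.0
t=4.15 th=-0.3483 a=0.1009 res=0.1 [306, 330] F=[-1.8 -1.   3.2] FyS=-0.37 x_s=0.8 z=3.0
```

>>> move_arm:
  fingers: [18,18,18,18,18,18]
  travel:
    - [0,-3,0.5]
    - [0,-6,1]
    - [0,-9,1.5]
    - [0,-12,2]
    - [0,-12,2]
    - [0,-12,2]
  dr:
    - [0,0,0]
    - [0,0,0]
    - [0,0,0]
    - [0,0,0]
    - [0,0,0]
    - [0,0,0]

```text
clock: 4.8
position: [448.9, 30.0, 435.4]
ee_rot: [0.989, 0.149, -0.0, 0.0]
contact_force: [-2.8, -1.0, 5.1]
gripper_width: 22.1
grasp_force: 59.2
```

```bash
python3 look.py 2
```

```text
t=4.80 th=-0.3504 a=0.1818 res=0.0 [312, 330] F=[-2.8 -0.4  5.6] FyS=0.46 x_s=0.7 z=2.9
t=4.85 th=-0.3482 a=0.1816 res=0.1 [306, 330] F=[-3.3 -0.8  5.5] FyS=0.20 x_s=0.7 z=2.9
```

>>> move_arm:
  fingers: [18,18,18,18,18,18]
  travel:
    - [0,-3,0.5]
    - [0,-6,1]
    - [0,-9,2]
    - [0,-9,2]
    - [0,-9,2]
    - [0,-9,2]
  dr:
    - [0,0,0]
    - [0,0,0]
    - [0,0,0]
    - [0,0,0]
    - [0,0,0]
    - [0,0,0]

```text
clock: 5.5
position: [446.1, 38.7, 433.4]
ee_rot: [0.989, 0.149, -0.0, 0.0]
contact_force: [-3.5, -1.2, 5.0]
gripper_width: 22.3
grasp_force: 59.3
```

```bash
python3 look.py 3
```

```text
t=5.50 th=-0.3482 a=0.2445 res=0.1 [306, 329] F=[-4.1 -0.8  5.8] FyS=0.42 x_s=0.8 z=2.8
t=5.55 th=-0.3481 a=0.2445 res=0.1 [305, 330] F=[-3.5 -1.8  6.1] FyS=-0.70 x_s=0.8 z=2.8
t=5.60 th=-0.3480 a=0.2445 res=0.1 [305, 329] F=[-3.8 -1.8  5.7] FyS=-0.62 x_s=0.8 z=2.8
```

>>> move_arm:
  fingers: [18,18,18,18,18,18]
  travel:
    - [0,-3,1]
    - [0,-6,1.5]
    - [0,-8.5,2.5]
    - [0,-8.5,2.5]
    - [0,-8.5,2.5]
    - [0,-8.5,2.5]
  dr:
    - [0,0,0]
    - [0,0,0]
    - [0,0,0]
    - [0,0,0]
    - [0,0,0]
    - [0,0,0]

```text
clock: 6.25
position: [443.6, 46.9, 430.9]
ee_rot: [0.989, 0.149, -0.0, -0.0]
contact_force: [-3.2, -1.1, 6.0]
gripper_width: 22.1
grasp_force: 59.3
```

```bash
python3 look.py 3
```

```text
t=6.25 th=-0.3387 a=0.3036 res=0.4 [284, 334] F=[-3.9 -0.6  5.6] FyS=0.59 x_s=0.8 z=2.7
t=6.30 th=-0.3287 a=0.3037 res=0.7 [290, 338] F=[-4.2 -0.6  5.7] FyS=0.64 x_s=0.8 z=2.7
t=6.35 th=-0.3256 a=0.3037 res=0.4 [286, 324] F=[-5.6  0.2  6.3] FyS=1.84 x_s=0.8 z=2.8
```

```bash
cat > plan.py <<'E'
# usage: plan.py target T nrows  -> fits state, prints rows for next call, appends to cmd.json
import numpy as np,json,sys
from scipy.optimize import least_squares
from scipy.integrate import solve_ivp
LAG=.03
C=json.load(open("cmd.json")); L=np.array([json.loads(l) for l in open("log.txt")])
T0=float(json.load(open("t0.json")))   # fit window start
L=L[L[:,0]>=T0-1e-6]
def af(t): return np.interp(t-LAG,*np.array(C).T)
def sim(p,ts,t0=None):
    th,w,k,r=p[:4]; t=T0; out=[];h=.01;ts=np.asarray(ts)
    n=int(round((ts.max()-T0)/h))+1; TH=np.empty(n+1);W=np.empty(n+1)
    for i in range(n+1):
        TH[i],W[i]=th,w
        a=af(T0+(i+.5)*h); acc=k*(a-th)+r*k*np.sin(th)-.04*w
        w+=acc*h; th+=w*h
        if th<-.35: th=-.35; w=max(w,0)
    g=T0+h*np.arange(n+1); return np.interp(ts,g,TH),np.interp(ts,g,W)
P0=json.load(open("prior.json"))  # mean, sd for th,w,k,r
m,sd=np.array(P0["m"]),np.array(P0["s"])
f=lambda q:np.r_[(sim(m+sd*q,L[:,0])[0]-L[:,1])/.003,q]
res=least_squares(f,np.zeros(4),diff_step=1e-3,x_scale=1,loss="soft_l1"); p=m+sd*res.x
now=L[-1,0]+.05; th,w=[float(v[0]) for v in sim(p,[now])]
e=(sim(p,L[:,0])[0]-L[:,1])[-8:]
print(f"fit k={p[2]:.3f} r={p[3]:.3f}  now={now:.2f} th={th:.4f} w={w:.4f} resid {np.round(e,4)}")
k,r=p[2:]; tgt,T,n=float(sys.argv[1]),float(sys.argv[2]),int(sys.argv[3])
a0=L[-1,2]
acc0=k*(a0-th)+r*k*np.sin(th)
from numpy.polynomial import polynomial as Pn
A=np.array([[T**3,T**4,T**5],[3*T**2,4*T**3,5*T**4],[6*T,12*T**2,20*T**3]])
c=np.r_[th,w,acc0/2,np.linalg.solve(A,[tgt-th-w*T-acc0/2*T*T,-w-acc0*T,-acc0])]
def aref(t):
    if t>=T: x,dd=tgt,0
    else: x=Pn.polyval(t,c); dd=Pn.polyval(t,Pn.polyder(c,2))
    return x+(dd-r*k*np.sin(x))/k
ts=.1*np.arange(1,n+1)
y0,z0=150*np.sin(a0),150*np.cos(a0); C.append([now,a0]); rows=[]
for t in ts:
    a=aref(t+LAG); y=round(2*(150*np.sin(a)-y0))/2; z=round(2*(150*np.cos(np.arcsin((y0+y)/150))-z0))/2
    rows.append([0,-y,-z]); C.append([now+t,float(np.arcsin((y0+y)/150))])
print(json.dumps(rows)); print("a",np.round([q[1] for q in C[-n:]],3))
te=now+ts[-1]+np.array([0,.3,1.]); x=sim(p,np.r_[now+ts,te]); print("pred",np.round(x[0],3),"w_end",np.round(x[1][-3:],3))
json.dump(C,open("cmd.json","w"))
E
cat > init.py <<'E'
import json
json.dump([[4.85,.1816],[4.9,.1816],[5,.203],[5.1,.223],[5.2,.2445],[5.65,.2445],[5.75,.264],[5.85,.284],[5.95,.3037]],open("cmd.json","w"))
json.dump(5.5,open("t0.json","w")); json.dump({"m":[-.35,0,2.67,1.8],"s":[.0005,.0005,.3,.15]},open("prior.json","w"))
E
python3 init.py; python3 plan.py 0.17 2.5 8
```

```text
fit k=2.691 r=1.733  now=6.40 th=-0.3214 w=0.0997 resid [-0.0017 -0.0018 -0.0019  0.0044 -0.0018 -0.0006]
[[0, -1.5, 0.5], [0, -1.5, 0.5], [0, -0.0, -0.0], [0, 2.5, -1.0], [0, 6.0, -1.5], [0, 10.5, -3.0], [0, 15.5, -4.0], [0, 21.5, -5.0]]
a [0.314 0.314 0.304 0.286 0.262 0.231 0.197 0.156]
pred [-0.31  -0.297 -0.28  -0.261 -0.239 -0.215 -0.189 -0.161 -0.161 -0.067
  0.287] w_end [0.288 0.343 0.738]
```

>>> move_arm:
  fingers: [18,18,18,18,18,18,18,18]
  travel:
    - [0,-1.5,0.5]
    - [0,-1.5,0.5]
    - [0,0,0]
    - [0,2.5,-1]
    - [0,6,-1.5]
    - [0,10.5,-3]
    - [0,15.5,-4]
    - [0,21.5,-5]
  dr:
    - [0,0,0]
    - [0,0,0]
    - [0,0,0]
    - [0,0,0]
    - [0,0,0]
    - [0,0,0]
    - [0,0,0]
    - [0,0,0]

```text
clock: 7.2
position: [450.0, 26.2, 436.1]
ee_rot: [0.989, 0.149, -0.0, 0.0]
contact_force: [-4.8, -0.3, 7.8]
gripper_width: 22.6
grasp_force: 59.3
```

```bash
python3 look.py 2; python3 plan.py 0.17 1.7 6
```

```text
t=7.20 th=-0.1605 a=0.1549 res=1.8 [214, 320] F=[-5.2 -0.6  6.8] FyS=0.93 x_s=0.7 z=2.9
t=7.25 th=-0.1506 a=0.1515 res=2.1 [227, 320] F=[-4.1 -1.6  6.2] FyS=-0.33 x_s=0.7 z=2.9
fit k=2.652 r=1.733  now=7.30 th=-0.1338 w=0.2956 resid [-0.0017 -0.0018 -0.0019  0.0044 -0.0018 -0.0007 -0.0023  0.0021]
[[0, 9.5, -1.0], [0, 16.5, -1.5], [0, 23.5, -1.5], [0, 30.0, -1.5], [0, 36.0, -1.0], [0, 41.5, -0.5]]
a [ 0.088  0.041 -0.006 -0.049 -0.089 -0.126]
pred [-0.104 -0.073 -0.042 -0.012  0.017  0.043  0.043  0.111  0.239] w_end [0.257 0.2   0.194]
```

>>> move_arm:
  fingers: [18,18,18,18,18,18]
  travel:
    - [0,9.5,-1]
    - [0,16.5,-1.5]
    - [0,23.5,-1.5]
    - [0,30,-1.5]
    - [0,36,-1]
    - [0,41.5,-0.5]
  dr:
    - [0,0,0]
    - [0,0,0]
    - [0,0,0]
    - [0,0,0]
    - [0,0,0]
    - [0,0,0]

```text
clock: 7.9
position: [462.4, -13.8, 436.9]
ee_rot: [0.989, 0.149, 0.0, 0.0]
contact_force: [-3.9, -2.9, 6.5]
gripper_width: 22.2
grasp_force: 59.3
```

```bash
python3 look.py 2; python3 plan.py 0.17 1.1 6
```

```text
t=7.90 th=0.0316 a=-0.1253 res=2.0 [240, 299] F=[-3.9 -1.8  7.8] FyS=-0.51 x_s=0.7 z=3.1
t=7.95 th=0.0417 a=-0.1281 res=2.0 [228, 294] F=[-3.4 -1.9  7.7] FyS=-0.80 x_s=0.7 z=3.0
fit k=2.493 r=1.726  now=8.00 th=0.0543 w=0.2174 resid [-0.0018  0.0051 -0.0011  0.     -0.0053 -0.0013 -0.0001  0.0015]
[[0, -0.0, -0.0], [0, 2.0, 0.5], [0, 4.5, 0.5], [0, 7.5, 1.0], [0, 10.5, 1.5], [0, 12.5, 2.0]]
a [-0.128 -0.142 -0.158 -0.179 -0.199 -0.213]
pred [0.075 0.093 0.11  0.125 0.138 0.148 0.148 0.163 0.114] w_end [ 0.091  0.016 -0.165]
```

>>> move_arm:
  fingers: [18,18,18,18,18,18]
  travel:
    - [0,0,0]
    - [0,2,0.5]
    - [0,4.5,0.5]
    - [0,7.5,1]
    - [0,10.5,1.5]
    - [0,12.5,2]
  dr:
    - [0,0,0]
    - [0,0,0]
    - [0,0,0]
    - [0,0,0]
    - [0,0,0]
    - [0,0,0]

```text
clock: 8.6
position: [466.2, -25.7, 434.8]
ee_rot: [0.989, 0.149, 0.0, 0.001]
contact_force: [-3.4, -3.1, 7.7]
gripper_width: 21.8
grasp_force: 59.4
```

```bash
python3 look.py 2; python3 plan.py 0.17 0.8 7; python3 - <<'E'
import cv2
a=cv2.imread("pics/last.png"); cv2.imwrite("pics/v1.png",cv2.resize(a[225:300,225:375],None,fx=5,fy=5,interpolation=cv2.INTER_CUBIC))
E
```

```text
t=8.60 th=0.1366 a=-0.2092 res=2.2 [261, 300] F=[-2.9 -2.4  7. ] FyS=-1.45 x_s=0.7 z=3.1
t=8.65 th=0.1368 a=-0.2102 res=2.5 [250, 301] F=[-3.6 -1.8  7.3] FyS=-0.64 x_s=0.7 z=3.1
fit k=2.778 r=1.743  now=8.70 th=0.1411 w=0.0351 resid [-0.0033 -0.0024 -0.0078 -0.0037 -0.0018 -0.0006 -0.0004  0.0022]
[[0, -21.0, -3.0], [0, -24.0, -3.0], [0, -20.0, -3.0], [0, -12.0, -2.0], [0, -4.0, -1.0], [0, -0.5, -0.0], [0, -4.0, -1.0]]
a [-0.069 -0.049 -0.075 -0.129 -0.183 -0.207 -0.183]
pred [0.143 0.145 0.149 0.153 0.157 0.16  0.161 0.161 0.151 0.051] w_end [-0.003 -0.059 -0.249]
```

View pics/v1.png

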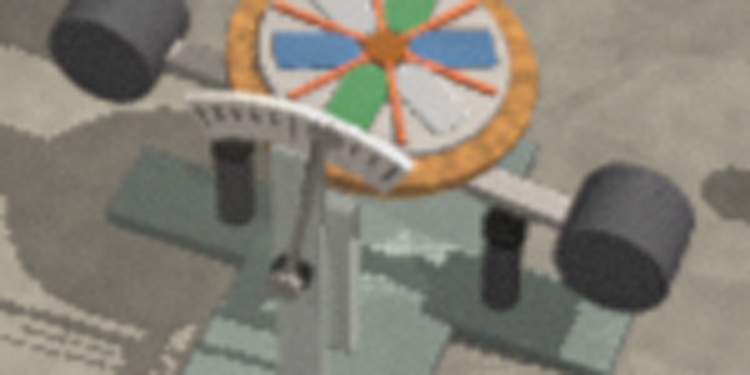

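```bash
sed -i 's/^def af/C=[c for c in C if c[0]<L[-1,0]+.05-1e-6]\ndef af/' plan.py; python3 plan.py 0.16 1.4 8
```

```text
fit k=2.778 r=1.743  now=8.70 th=0.1411 w=0.0351 resid [-0.0033 -0.0024 -0.0078 -0.0037 -0.0018 -0.0006 -0.0004  0.0022]
[[0, -9.0, -1.5], [0, -14.0, -2.5], [0, -17.0, -2.5], [0, -18.5, -3.0], [0, -18.5, -3.0], [0, -18.0, -2.5], [0, -16.5, -2.5], [0, -14.5, -2.5]]
a [-0.149 -0.116 -0.095 -0.085 -0.085 -0.089 -0.099 -0.112]
pred [0.143 0.143 0.143 0.143 0.144 0.145 0.146 0.148 0.148 0.153 0.167] w_end [0.018 0.017 0.026]
```

>>> move_arm:
  fingers: [18,18,18,18,18,18,18,18]
  travel:
    - [0,-9,-1.5]
    - [0,-14,-2.5]
    - [0,-17,-2.5]
    - [0,-18.5,-3]
    - [0,-18.5,-3]
    - [0,-18,-2.5]
    - [0,-16.5,-2.5]
    - [0,-14.5,-2.5]
  dr:
    - [0,0,0]
    - [0,0,0]
    - [0,0,0]
    - [0,0,0]
    - [0,0,0]
    - [0,0,0]
    - [0,0,0]
    - [0,0,0]

```text
clock: 9.5
position: [461.8, -11.6, 437.2]
ee_rot: [0.989, 0.149, 0.0, 0.0]
contact_force: [-3.2, -1.2, 6.1]
gripper_width: 21.9
grasp_force: 59.3
```

```bash
python3 look.py 2; python3 - <<'E'
import cv2
from bench import arm
a=arm.get_image("top")[:,:,::-1]; cv2.imwrite("pics/v2.png",cv2.resize(a[130:180,200:300],None,fx=8,fy=8,interpolation=cv2.INTER_CUBIC))
E
python3 look.py 1; python3 plan.py 0.16 1.4 7
```

```text
t=9.50 th=0.1680 a=-0.1094 res=2.8 [258, 301] F=[-3.3 -1.2  7. ] FyS=-0.14 x_s=0.7 z=3.1
t=9.55 th=0.1744 a=-0.1106 res=3.4 [240, 292] F=[-3.5 -0.6  6.5] FyS=0.44 x_s=0.7 z=3.1
t=9.65 th=0.1789 a=-0.1099 res=2.9 [251, 291] F=[-3.6 -1.1  6.7] FyS=0.01 x_s=0.7 z=3.1
fit k=2.638 r=1.734  now=9.70 th=0.1805 w=0.0557 resid [-0.0029 -0.0015 -0.0001  0.0042  0.0074  0.0021 -0.0018 -0.0011]
[[0, 11.0, 1.5], [0, 15.5, 2.5], [0, 17.5, 3.0], [0, 17.0, 3.0], [0, 14.5, 2.5], [0, 10.5, 1.5], [0, 6.0, 1.0]]
a [-0.184 -0.215 -0.228 -0.225 -0.208 -0.181 -0.15 ]
pred [0.186 0.191 0.195 0.196 0.194 0.191 0.187 0.187 0.171 0.102] w_end [-0.047 -0.063 -0.147]
```

View pics/v2.png

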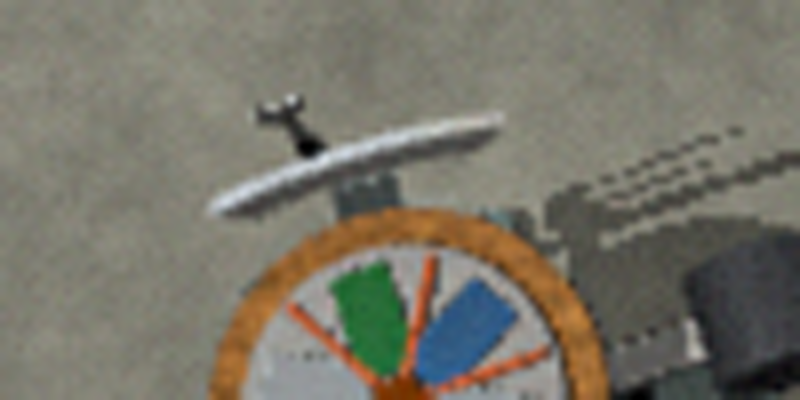

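The top view shows the black pointer tip at about (303,143) and the steel tab at (280,105), both in 8x crop pixels. They line up roughly along the axle direction, and I compute the offset now.

```bash
python3 - <<'E'
from geo import *
O=np.array([604.2,50,130.])
for c in [(303,140),(308,147),(280,103),(265,115),(297,99)]:
    p=(200+(c[0]+.5)/8-.5,130+(c[1]+.5)/8-.5)
    for X in(112.6,127):
        q=plane("top",p,O+X*EX,EX);print(c,X,np.round([(q-O)@EY,q[2]-130],1))
E
python3 plan.py 0.165 1.2 7
```

```text
(303, 140) 112.6 [ 20.  130.4]
(303, 140) 127 [19.7 87.2]
(308, 147) 112.6 [ 18.8 119.3]
(308, 147) 127 [18.4 75.7]
(280, 103) 112.6 [ 24.8 185.1]
(280, 103) 127 [ 24.7 143.6]
(265, 115) 112.6 [ 32.3 176.2]
(265, 115) 127 [ 32.4 134.4]
(297, 99) 112.6 [ 17.6 183.7]
(297, 99) 127 [ 17.2 142.1]
fit k=2.638 r=1.734  now=9.70 th=0.1805 w=0.0557 resid [-0.0029 -0.0015 -0.0001  0.0042  0.0074  0.0021 -0.0018 -0.0011]
[[0, 13.5, 2.0], [0, 18.0, 3.0], [0, 18.5, 3.0], [0, 16.5, 3.0], [0, 12.0, 2.0], [0, 6.5, 1.0], [0, 1.0, -0.0]]
a [-0.201 -0.232 -0.235 -0.222 -0.191 -0.154 -0.117]
pred [0.186 0.191 0.193 0.193 0.191 0.187 0.183 0.183 0.171 0.147] w_end [-0.046 -0.036 -0.038]
```

```bash
python3 plan.py 0.175 1.2 7
```

```text
fit k=2.638 r=1.734  now=9.70 th=0.1805 w=0.0557 resid [-0.0029 -0.0015 -0.0001  0.0042  0.0074  0.0021 -0.0018 -0.0011]
[[0, 11.5, 1.5], [0, 16.0, 2.5], [0, 16.5, 3.0], [0, 15.0, 2.5], [0, 11.5, 1.5], [0, 7.5, 1.0], [0, 2.5, 0.5]]
a [-0.187 -0.218 -0.222 -0.211 -0.187 -0.16  -0.127]
pred [0.186 0.191 0.194 0.195 0.194 0.192 0.189 0.189 0.181 0.163] w_end [-0.031 -0.026 -0.028]
```

>>> move_arm:
  fingers: [18,18,18,18,18,18,18]
  travel:
    - [0,11.5,1.5]
    - [0,16,2.5]
    - [0,16.5,3]
    - [0,15,2.5]
    - [0,11.5,1.5]
    - [0,7.5,1]
    - [0,2.5,0.5]
  dr:
    - [0,0,0]
    - [0,0,0]
    - [0,0,0]
    - [0,0,0]
    - [0,0,0]
    - [0,0,0]
    - [0,0,0]

```text
clock: 10.4
position: [462.5, -14.0, 436.8]
ee_rot: [0.989, 0.149, 0.0, 0.0]
contact_force: [-3.2, -1.7, 7.8]
gripper_width: 21.9
grasp_force: 59.4
```

```bash
python3 look.py 2;  python3 plan.py 0.175 1.2 7
```

```text
t=10.40 th=0.1994 a=-0.1266 res=2.5 [258, 298] F=[-4.1 -1.5  6.7] FyS=-0.21 x_s=0.7 z=3.0
t=10.45 th=0.2004 a=-0.1233 res=2.5 [260, 297] F=[-3.9 -1.5  7.7] FyS=-0.27 x_s=0.6 z=3.1
fit k=2.644 r=1.734  now=10.50 th=0.1975 w=-0.0139 resid [ 0.0003  0.0051  0.0084  0.0051  0.0013  0.0025 -0.0004 -0.0022]
[[0, 4.0, 0.5], [0, 5.5, 1.0], [0, 5.5, 1.0], [0, 4.5, 0.5], [0, 2.5, 0.5], [0, 0.5, -0.0], [0, -1.5, -0.0]]
a [-0.15  -0.16  -0.16  -0.154 -0.14  -0.127 -0.113]
pred [0.196 0.195 0.194 0.192 0.189 0.186 0.184 0.184 0.179 0.183] w_end [-0.024 -0.009  0.021]
```

>>> move_arm:
  fingers: [18,18,18,18,18,18,18]
  travel:
    - [0,4,0.5]
    - [0,5.5,1]
    - [0,5.5,1]
    - [0,4.5,0.5]
    - [0,2.5,0.5]
    - [0,0.5,0]
    - [0,-1.5,0]
  dr:
    - [0,0,0]
    - [0,0,0]
    - [0,0,0]
    - [0,0,0]
    - [0,0,0]
    - [0,0,0]
    - [0,0,0]

```text
clock: 11.2
position: [462.1, -12.6, 437.0]
ee_rot: [0.989, 0.149, 0.0, 0.001]
contact_force: [-4.3, -1.9, 8.3]
gripper_width: 22.2
grasp_force: 59.5
```

```bash
python3 look.py 2; echo '{"m":[0.141,0.035,2.67,1.735],"s":[0.01,0.05,0.1,0.02]}'>prior.json; echo 8.6 >t0.json;  python3 plan.py 0.175 1.2 8
```

```text
t=11.20 th=0.2107 a=-0.1165 res=2.6 [263, 303] F=[-4.4 -1.3  8. ] FyS=0.08 x_s=0.7 z=3.0
t=11.25 th=0.2156 a=-0.1154 res=2.6 [264, 301] F=[-3.3 -1.6  7.3] FyS=-0.55 x_s=0.7 z=3.0
fit k=2.659 r=1.767  now=11.30 th=0.2149 w=0.0380 resid [ 0.0024  0.0008 -0.0027 -0.0011  0.0033  0.0024  0.0009 -0.0025]
[[0, 18.0, 3.0], [0, 24.0, 5.0], [0, 24.5, 5.0], [0, 21.5, 4.0], [0, 15.5, 2.5], [0, 8.0, 1.0], [0, -0.0, -0.0], [0, -6.5, -0.5]]
a [-0.237 -0.279 -0.282 -0.261 -0.22  -0.169 -0.115 -0.072]
pred [0.219 0.222 0.223 0.221 0.216 0.209 0.202 0.195 0.195 0.186 0.231] w_end [-0.061 -0.004  0.141]
```

```bash
sed -i 's/^acc0=.*/acc0=-2*w-1.5*(th-tgt)/' plan.py;  python3 plan.py 0.17 1.3 6
```

```text
fit k=2.659 r=1.767  now=11.30 th=0.2149 w=0.0380 resid [ 0.0024  0.0008 -0.0027 -0.0011  0.0033  0.0024  0.0009 -0.0025]
[[0, 20.0, 3.5], [0, 21.0, 4.0], [0, 19.5, 3.5], [0, 16.0, 2.5], [0, 11.5, 2.0], [0, 6.5, 1.0]]
a [-0.251 -0.258 -0.248 -0.224 -0.193 -0.159]
pred [0.219 0.222 0.223 0.221 0.218 0.214 0.214 0.201 0.161] w_end [-0.043 -0.044 -0.08 ]
```

>>> move_arm:
  fingers: [18,18,18,18,18,18]
  travel:
    - [0,20,3.5]
    - [0,21,4]
    - [0,19.5,3.5]
    - [0,16,2.5]
    - [0,11.5,2]
    - [0,6.5,1]
  dr:
    - [0,0,0]
    - [0,0,0]
    - [0,0,0]
    - [0,0,0]
    - [0,0,0]
    - [0,0,0]

```text
clock: 11.9
position: [464.0, -18.9, 436.1]
ee_rot: [0.989, 0.149, 0.0, 0.001]
contact_force: [-4.4, -2.1, 8.0]
gripper_width: 22.0
grasp_force: 59.5
```

```bash
python3 look.py 2; python3 plan.py 0.17 1.3 7
```

```text
t=11.90 th=0.2120 a=-0.1607 res=2.6 [263, 294] F=[-4.  -2.1  8. ] FyS=-0.82 x_s=0.7 z=3.1
t=11.95 th=0.2105 a=-0.1576 res=2.7 [266, 293] F=[-4.8 -1.6  7.6] FyS=-0.06 x_s=0.6 z=3.1
fit k=2.659 r=1.766  now=12.00 th=0.2079 w=-0.0460 resid [-0.0025 -0.0009  0.0034  0.0025  0.0005 -0.003   0.0005 -0.0003]
[[0, -1.0, -0.0], [0, -1.5, -0.0], [0, -2.0, -0.5], [0, -3.0, -0.5], [0, -4.0, -0.5], [0, -5.5, -1.0], [0, -6.5, -1.0]]
a [-0.151 -0.147 -0.144 -0.137 -0.131 -0.121 -0.114]
pred [0.203 0.199 0.194 0.19  0.185 0.181 0.178 0.178 0.17  0.163] w_end [-0.035 -0.021  0.001]
```

Converging well.

>>> move_arm:
  fingers: [18,18,18,18,18,18,18]
  travel:
    - [0,-1,0]
    - [0,-1.5,0]
    - [0,-2,-0.5]
    - [0,-3,-0.5]
    - [0,-4,-0.5]
    - [0,-5.5,-1]
    - [0,-6.5,-1]
  dr:
    - [0,0,0]
    - [0,0,0]
    - [0,0,0]
    - [0,0,0]
    - [0,0,0]
    - [0,0,0]
    - [0,0,0]

```text
clock: 12.7
position: [462.1, -12.6, 437.0]
ee_rot: [0.989, 0.149, 0.0, 0.0]
contact_force: [-4.1, -1.0, 7.7]
gripper_width: 22.5
grasp_force: 59.5
```

```bash
python3 look.py 2; python3 plan.py 0.17 1.3 7
```

```text
t=12.70 th=0.1855 a=-0.1164 res=2.4 [262, 283] F=[-3.9 -0.1  8.4] FyS=1.04 x_s=0.7 z=3.0
t=12.75 th=0.1830 a=-0.1159 res=2.4 [262, 299] F=[-3.6 -2.   7.2] FyS=-0.86 x_s=0.7 z=3.1
fit k=2.650 r=1.770  now=12.80 th=0.1823 w=-0.0173 resid [ 0.0027  0.0017  0.0003 -0.0031  0.0019  0.0013 -0.0011  0.0002]
[[0, 2.5, 0.5], [0, 2.5, 0.5], [0, 2.5, 0.5], [0, 2.0, -0.0], [0, 2.0, -0.0], [0, 1.5, -0.0], [0, 1.0, -0.0]]
a [-0.133 -0.133 -0.133 -0.129 -0.129 -0.126 -0.123]
pred [0.181 0.18  0.179 0.178 0.177 0.176 0.176 0.176 0.176 0.187] w_end [-0.004  0.005  0.03 ]
```

>>> move_arm:
  fingers: [18,18,18,18,18,18,18]
  travel:
    - [0,2.5,0.5]
    - [0,2.5,0.5]
    - [0,2.5,0.5]
    - [0,2,0]
    - [0,2,0]
    - [0,1.5,0]
    - [0,1,0]
  dr:
    - [0,0,0]
    - [0,0,0]
    - [0,0,0]
    - [0,0,0]
    - [0,0,0]
    - [0,0,0]
    - [0,0,0]

```text
clock: 13.5
position: [462.4, -13.6, 436.9]
ee_rot: [0.989, 0.149, 0.0, 0.0]
contact_force: [-4.5, -1.1, 7.9]
gripper_width: 21.9
grasp_force: 59.5
```

```bash
python3 look.py 2; python3 plan.py 0.17 1.3 8
```

```text
t=13.50 th=0.1825 a=-0.1234 res=2.4 [261, 293] F=[-3.5 -1.4  8.6] FyS=-0.34 x_s=0.7 z=3.1
t=13.55 th=0.1853 a=-0.1230 res=2.2 [266, 296] F=[-4.8 -2.3  7.9] FyS=-0.73 x_s=0.7 z=3.1
fit k=2.660 r=1.774  now=13.60 th=0.1841 w=0.0122 resid [-0.0003 -0.0037  0.0018  0.0013  0.0006  0.0022  0.0006 -0.0018]
[[0, 7.0, 1.0], [0, 7.0, 1.0], [0, 6.5, 1.0], [0, 5.5, 1.0], [0, 4.0, 0.5], [0, 2.5, 0.5], [0, 1.0, -0.0], [0, -0.5, -0.0]]
a [-0.17  -0.17  -0.167 -0.16  -0.15  -0.14  -0.13  -0.12 ]
pred [0.185 0.186 0.187 0.186 0.186 0.184 0.183 0.182 0.182 0.182 0.201] w_end [-0.008  0.007  0.052]
```

>>> move_arm:
  fingers: [18,18,18,18,18,18,18,18]
  travel:
    - [0,7.5,1]
    - [0,8,1]
    - [0,7.5,1]
    - [0,6.5,1]
    - [0,5,0.5]
    - [0,3.5,0.5]
    - [0,2,0.5]
    - [0,1,0]
  dr:
    - [0,0,0]
    - [0,0,0]
    - [0,0,0]
    - [0,0,0]
    - [0,0,0]
    - [0,0,0]
    - [0,0,0]
    - [0,0,0]

```text
clock: 14.4
position: [462.6, -14.5, 436.8]
ee_rot: [0.989, 0.149, 0.0, 0.0]
contact_force: [-3.5, -1.6, 6.4]
gripper_width: 22.1
grasp_force: 59.4
```

```bash
python3 - <<'E'
import json
C=json.load(open("cmd.json")); 
for i,d in zip(range(-8,0),[.5,1,1,1,1,1,1,1.5]): C[i][1]-=d/149
json.dump(C,open("cmd.json","w"))
E
python3 look.py 2; python3 plan.py 0.165 1.3 8
```

```text
t=14.40 th=0.1861 a=-0.1296 res=2.4 [261, 302] F=[-4.  -1.2  6.9] FyS=0.05 x_s=0.7 z=3.1
t=14.45 th=0.1865 a=-0.1290 res=2.3 [266, 297] F=[-3.8 -0.7  7.8] FyS=0.44 x_s=0.7 z=3.1
fit k=2.645 r=1.778  now=14.50 th=0.1854 w=-0.0059 resid [ 0.001   0.0005  0.0006  0.0022  0.0023  0.0001  0.0001 -0.0008]
[[0, 4.5, 0.5], [0, 4.5, 0.5], [0, 4.0, 0.5], [0, 3.0, 0.5], [0, 1.5, -0.0], [0, 0.5, -0.0], [0, -1.0, -0.0], [0, -2.5, -0.5]]
a [-0.159 -0.159 -0.156 -0.149 -0.139 -0.132 -0.122 -0.112]
pred [0.185 0.184 0.183 0.182 0.18  0.178 0.176 0.174 0.174 0.173 0.19 ] w_end [-0.014  0.003  0.049]
```

>>> move_arm:
  fingers: [18,18,18,18,18,18,18,18]
  travel:
    - [0,5.5,0.5]
    - [0,5.5,0.5]
    - [0,5,0.5]
    - [0,4,0.5]
    - [0,2.5,0]
    - [0,1.5,0]
    - [0,0,0]
    - [0,-1.5,-0.5]
  dr:
    - [0,0,0]
    - [0,0,0]
    - [0,0,0]
    - [0,0,0]
    - [0,0,0]
    - [0,0,0]
    - [0,0,0]
    - [0,0,0]

```text
clock: 15.3
position: [462.2, -13.0, 437.1]
ee_rot: [0.989, 0.149, 0.0, 0.0]
contact_force: [-2.7, -1.2, 5.9]
gripper_width: 22.1
grasp_force: 59.3
```

```bash
python3 - <<'E'
import json
C=json.load(open("cmd.json")); 
for i in range(-8,0): C[i][1]-=1/149
json.dump(C,open("cmd.json","w"))
E
python3 look.py 2; python3 plan.py 0.165 1.3 8
```

```text
t=15.30 th=0.1814 a=-0.1192 res=2.4 [259, 294] F=[-3.8 -0.4  6.8] FyS=0.76 x_s=0.7 z=3.1
t=15.35 th=0.1811 a=-0.1183 res=2.4 [259, 295] F=[-3.4 -1.6  5.5] FyS=-0.51 x_s=0.7 z=3.1
fit k=2.665 r=1.737  now=15.40 th=0.1779 w=-0.0247 resid [ 0.0117  0.0133  0.0132  0.0111  0.011   0.0101 -0.0009 -0.0019]
[[0, -0.0, -0.0], [0, -0.0, -0.0], [0, -0.5, -0.0], [0, -0.5, -0.0], [0, -0.5, -0.0], [0, -0.5, -0.0], [0, -0.5, -0.0], [0, -0.5, -0.0]]
a [-0.118 -0.118 -0.115 -0.115 -0.115 -0.115 -0.115 -0.115]
pred [0.176 0.174 0.172 0.17  0.169 0.168 0.167 0.166 0.166 0.165 0.167] w_end [-0.006 -0.002  0.008]
```

```bash
echo '{"m":[0.185,-0.02,2.65,1.776],"s":[0.005,0.02,0.05,0.01]}'>prior.json; echo 12.7 >t0.json; python3 plan.py 0.168 1.3 8
```

```text
fit k=2.649 r=1.785  now=15.40 th=0.1803 w=-0.0044 resid [-0.001   0.0007  0.0015 -0.0006  0.002   0.0014 -0.0004 -0.0005]
[[0, 4.5, 0.5], [0, 4.5, 0.5], [0, 4.5, 0.5], [0, 3.5, 0.5], [0, 3.0, 0.5], [0, 2.0, 0.5], [0, 1.5, -0.0], [0, 0.5, -0.0]]
a [-0.149 -0.149 -0.149 -0.142 -0.138 -0.132 -0.128 -0.122]
pred [0.18  0.18  0.18  0.179 0.178 0.177 0.177 0.176 0.176 0.177 0.196] w_end [-0.003  0.009  0.047]
```

>>> move_arm:
  fingers: [18,18,18,18,18,18,18,18]
  travel:
    - [0,4.5,0.5]
    - [0,4.5,0.5]
    - [0,4.5,0.5]
    - [0,3.5,0.5]
    - [0,3,0.5]
    - [0,2,0.5]
    - [0,1.5,0]
    - [0,0.5,0]
  dr:
    - [0,0,0]
    - [0,0,0]
    - [0,0,0]
    - [0,0,0]
    - [0,0,0]
    - [0,0,0]
    - [0,0,0]
    - [0,0,0]

```text
clock: 16.2
position: [462.4, -13.4, 437.0]
ee_rot: [0.989, 0.149, 0.0, 0.0]
contact_force: [-3.5, -0.9, 6.2]
gripper_width: 22.3
grasp_force: 59.4
```

```bash
python3 look.py 2; python3 plan.py 0.168 1.3 8
```

```text
t=16.20 th=0.1805 a=-0.1226 res=2.9 [247, 291] F=[-3.1 -1.2  6.8] FyS=-0.20 x_s=0.7 z=3.1
t=16.25 th=0.1818 a=-0.1220 res=2.4 [260, 294] F=[-3.1 -1.   6.4] FyS=-0.06 x_s=0.7 z=3.1
fit k=2.650 r=1.788  now=16.30 th=0.1815 w=0.0091 resid [ 0.0011 -0.0009  0.0018  0.0012  0.0003  0.0004  0.0003 -0.0007]
[[0, 6.5, 1.0], [0, 6.5, 1.0], [0, 6.5, 1.0], [0, 5.5, 1.0], [0, 4.0, 0.5], [0, 2.5, 0.5], [0, 1.0, -0.0], [0, -0.0, -0.0]]
a [-0.166 -0.166 -0.166 -0.159 -0.149 -0.139 -0.129 -0.122]
pred [0.183 0.183 0.184 0.183 0.183 0.181 0.18  0.18  0.18  0.18  0.199] w_end [-0.007  0.007  0.05 ]
```

>>> move_arm:
  fingers: [18,18,18,18,18,18,18,18]
  travel:
    - [0,6.5,1]
    - [0,6.5,1]
    - [0,6.5,1]
    - [0,5.5,1]
    - [0,4,0.5]
    - [0,2.5,0.5]
    - [0,1,0]
    - [0,0,0]
  dr:
    - [0,0,0]
    - [0,0,0]
    - [0,0,0]
    - [0,0,0]
    - [0,0,0]
    - [0,0,0]
    - [0,0,0]
    - [0,0,0]

```text
clock: 17.1
position: [462.4, -13.4, 437.0]
ee_rot: [0.989, 0.149, 0.0, 0.0]
contact_force: [-2.6, -1.4, 6.7]
gripper_width: 22.1
grasp_force: 59.4
```

```bash
python3 look.py 2; python3 plan.py 0.168 1.3 8
```

```text
t=17.10 th=0.1785 a=-0.1221 res=2.9 [251, 292] F=[-3.4 -1.7  7.1] FyS=-0.59 x_s=0.7 z=3.1
t=17.15 th=0.1787 a=-0.1218 res=2.5 [264, 299] F=[-3.7 -1.5  6.3] FyS=-0.37 x_s=0.7 z=3.1
fit k=2.650 r=1.788  now=17.20 th=0.1783 w=-0.0033 resid [ 0.0018  0.0012  0.0003  0.0004  0.0001 -0.0009  0.0003 -0.0002]
[[0, 3.5, 0.5], [0, 4.0, 0.5], [0, 3.5, 0.5], [0, 3.0, 0.5], [0, 2.5, 0.5], [0, 1.5, -0.0], [0, 1.0, -0.0], [0, 0.5, -0.0]]
a [-0.145 -0.149 -0.145 -0.142 -0.139 -0.132 -0.129 -0.125]
pred [0.178 0.178 0.178 0.177 0.176 0.176 0.175 0.175 0.175 0.175 0.187] w_end [-0.003  0.005  0.032]
```

>>> move_arm:
  fingers: [18,18,18,18,18,18,18,18]
  travel:
    - [0,3.5,0.5]
    - [0,4,0.5]
    - [0,3.5,0.5]
    - [0,3,0.5]
    - [0,2.5,0.5]
    - [0,1.5,0]
    - [0,1,0]
    - [0,0.5,0]
  dr:
    - [0,0,0]
    - [0,0,0]
    - [0,0,0]
    - [0,0,0]
    - [0,0,0]
    - [0,0,0]
    - [0,0,0]
    - [0,0,0]

```text
clock: 18.0
position: [462.5, -13.9, 436.9]
ee_rot: [0.989, 0.149, 0.0, 0.0]
contact_force: [-3.2, -1.1, 6.5]
gripper_width: 22.0
grasp_force: 59.4
```

```bash
python3 look.py 2; python3 plan.py 0.168 1.3 8
```

```text
t=18.00 th=0.1765 a=-0.1259 res=2.5 [263, 297] F=[-3.  -0.9  5.6] FyS=0.06 x_s=0.7 z=3.1
t=18.05 th=0.1789 a=-0.1257 res=3.0 [250, 290] F=[-3.4 -1.7  6.1] FyS=-0.64 x_s=0.7 z=3.1
fit k=2.650 r=1.789  now=18.10 th=0.1778 w=0.0044 resid [ 0.0002  0.0002  0.0001 -0.0008  0.0009  0.0005  0.001  -0.0013]
[[0, 4.0, 0.5], [0, 4.5, 0.5], [0, 4.0, 0.5], [0, 3.5, 0.5], [0, 2.5, 0.5], [0, 1.5, -0.0], [0, 0.5, -0.0], [0, -0.0, -0.0]]
a [-0.153 -0.156 -0.153 -0.149 -0.142 -0.136 -0.129 -0.126]
pred [0.178 0.179 0.179 0.178 0.178 0.177 0.176 0.176 0.176 0.176 0.187] w_end [-0.005  0.004  0.031]
```

>>> move_arm:
  fingers: [18,18,18,18,18,18,18,18]
  travel:
    - [0,4,0.5]
    - [0,4.5,0.5]
    - [0,4,0.5]
    - [0,3.5,0.5]
    - [0,2.5,0.5]
    - [0,1.5,0]
    - [0,0.5,0]
    - [0,0,0]
  dr:
    - [0,0,0]
    - [0,0,0]
    - [0,0,0]
    - [0,0,0]
    - [0,0,0]
    - [0,0,0]
    - [0,0,0]
    - [0,0,0]

```text
clock: 18.9
position: [462.5, -13.9, 436.9]
ee_rot: [0.989, 0.149, 0.0, 0.0]
contact_force: [-3.4, -1.2, 6.5]
gripper_width: 22.5
grasp_force: 59.4
```

```bash
python3 look.py 2; python3 plan.py 0.168 1.3 8
```

```text
t=18.90 th=0.1768 a=-0.1259 res=2.9 [251, 292] F=[-2.9 -1.2  5.3] FyS=-0.25 x_s=0.7 z=3.1
t=18.95 th=0.1698 a=-0.1258 res=2.4 [234, 303] F=[-3.7 -1.8  6.5] FyS=-0.57 x_s=0.7 z=3.1
fit k=2.650 r=1.789  now=19.00 th=0.1730 w=-0.0051 resid [ 0.0001 -0.0008  0.0008  0.0004  0.0005 -0.0019 -0.0032  0.0035]
[[0, 1.5, -0.0], [0, 1.5, -0.0], [0, 1.5, -0.0], [0, 1.0, -0.0], [0, 1.0, -0.0], [0, 0.5, -0.0], [0, 0.5, -0.0], [0, 0.5, -0.0]]
a [-0.136 -0.136 -0.136 -0.132 -0.132 -0.129 -0.129 -0.129]
pred [0.173 0.172 0.172 0.172 0.171 0.171 0.17  0.17  0.17  0.17  0.174] w_end [-0.001  0.001  0.01 ]
```

>>> move_arm:
  fingers: [18,18,18,18,18,18,18,18]
  travel:
    - [0,1.5,0]
    - [0,1.5,0]
    - [0,1.5,0]
    - [0,1,0]
    - [0,1,0]
    - [0,0.5,0]
    - [0,0.5,0]
    - [0,0.5,0]
  dr:
    - [0,0,0]
    - [0,0,0]
    - [0,0,0]
    - [0,0,0]
    - [0,0,0]
    - [0,0,0]
    - [0,0,0]
    - [0,0,0]

```text
clock: 19.8
position: [462.7, -14.4, 436.9]
ee_rot: [0.989, 0.149, 0.0, 0.0]
contact_force: [-3.2, -1.2, 5.3]
gripper_width: 21.9
grasp_force: 59.3
```

```bash
python3 look.py 2; echo '{"m":[0.178,0.0,2.65,1.788],"s":[0.005,0.02,0.05,0.005]}'>prior.json; echo 17.1 >t0.json; python3 plan.py 0.175 1.3 9
```

```text
t=19.80 th=0.1734 a=-0.1295 res=2.0 [247, 294] F=[-2.6 -0.4  6.2] FyS=0.45 x_s=0.7 z=3.1
t=19.85 th=0.1731 a=-0.1294 res=2.0 [248, 296] F=[-3.9 -1.   5.8] FyS=0.21 x_s=0.7 z=3.1
fit k=2.650 r=1.788  now=19.90 th=0.1734 w=0.0038 resid [ 0.0001 -0.0003  0.0006 -0.0017 -0.0023  0.0045 -0.0003  0.0001]
[[0, 1.0, -0.0], [0, 1.0, -0.0], [0, 1.0, -0.0], [0, 1.0, -0.0], [0, 1.0, -0.0], [0, 1.0, -0.0], [0, 1.0, -0.0], [0, 1.0, -0.0], [0, 1.0, -0.0]]
a [-0.136 -0.136 -0.136 -0.136 -0.136 -0.136 -0.136 -0.136 -0.136]
pred [0.174 0.174 0.175 0.175 0.176 0.176 0.177 0.177 0.178 0.178 0.18  0.19 ] w_end [0.006 0.009 0.022]
```

```bash
python3 plan.py -0.31 3.2 8
```

```text
fit k=2.650 r=1.788  now=19.90 th=0.1734 w=0.0038 resid [ 0.0001 -0.0003  0.0006 -0.0017 -0.0023  0.0045 -0.0003  0.0001]
[[0, 32.5, 8.0], [0, 26.0, 6.0], [0, 19.0, 3.5], [0, 12.5, 2.0], [0, 5.5, 1.0], [0, -1.5, -0.0], [0, -8.0, -1.0], [0, -14.5, -1.0]]
a [-0.353 -0.307 -0.259 -0.214 -0.166 -0.119 -0.076 -0.032]
pred [ 0.173  0.17   0.161  0.149  0.133  0.116  0.098  0.079  0.079  0.027
 -0.122] w_end [-0.183 -0.173 -0.286]
```

>>> move_arm:
  fingers: [18,18,18,18,18,18,18,18]
  travel:
    - [0,32.5,8]
    - [0,26,6]
    - [0,19,3.5]
    - [0,12.5,2]
    - [0,5.5,1]
    - [0,-1.5,0]
    - [0,-8,-1]
    - [0,-14.5,-1]
  dr:
    - [0,0,0]
    - [0,0,0]
    - [0,0,0]
    - [0,0,0]
    - [0,0,0]
    - [0,0,0]
    - [0,0,0]
    - [0,0,0]

```text
clock: 20.7
position: [458.2, -0.0, 438.0]
ee_rot: [0.989, 0.149, -0.0, 0.0]
contact_force: [-3.0, -1.5, 8.2]
gripper_width: 22.0
grasp_force: 60.4
```

```bash
python3 look.py 2; echo '{"m":[0.173,0.0038,2.65,1.77],"s":[0.005,0.01,0.1,0.03]}'>prior.json; echo 19.8 >t0.json; python3 plan.py -0.31 2.3 7
```

```text
t=20.70 th=0.0797 a=-0.0287 res=2.2 [239, 291] F=[-3.5 -1.   5.6] FyS=0.11 x_s=0.7 z=3.0
t=20.75 th=0.0707 a=-0.0256 res=2.0 [229, 292] F=[-3.2 -0.8  6. ] FyS=0.15 x_s=0.7 z=3.0
fit k=2.645 r=1.772  now=20.80 th=0.0617 w=-0.1779 resid [-0.0002  0.0003  0.     -0.0001]
[[0, 10.5, 0.5], [0, 6.5, 0.5], [0, 2.0, -0.0], [0, -2.5, -0.0], [0, -7.5, -0.0], [0, -12.5, -0.0], [0, -17.5, 0.5]]
a [-0.096 -0.069 -0.039 -0.009  0.024  0.058  0.091]
pred [ 0.044  0.026  0.006 -0.015 -0.037 -0.059 -0.08  -0.08  -0.143 -0.322] w_end [-0.214 -0.207 -0.343]
```

>>> move_arm:
  fingers: [18,18,18,18,18,18,18]
  travel:
    - [0,10.5,0.5]
    - [0,6.5,0.5]
    - [0,2,0]
    - [0,-2.5,0]
    - [0,-7.5,0]
    - [0,-12.5,0]
    - [0,-17.5,0.5]
  dr:
    - [0,0,0]
    - [0,0,0]
    - [0,0,0]
    - [0,0,0]
    - [0,0,0]
    - [0,0,0]
    - [0,0,0]

```text
clock: 21.5
position: [453.0, 16.6, 437.4]
ee_rot: [0.989, 0.149, -0.0, 0.0]
contact_force: [-3.2, -0.7, 6.3]
gripper_width: 22.1
grasp_force: 60.3
```

```bash
python3 look.py 2; sed -i 's/^acc0=.*/acc0=-1.0*w-.4*(th-tgt)/' plan.py; python3 plan.py -0.31 2 6
```

```text
t=21.50 th=-0.0491 a=0.0877 res=2.0 [222, 313] F=[-4.2 -0.   7.4] FyS=1.24 x_s=0.7 z=2.9
t=21.55 th=-0.0472 a=0.0903 res=1.9 [241, 299] F=[-4.5 -0.8  5.4] FyS=0.60 x_s=0.7 z=3.0
fit k=2.610 r=1.820  now=21.60 th=-0.0634 w=-0.1526 resid [-0.0009 -0.0004  0.007   0.0078  0.0015 -0.0085]
[[0, 4.5, -0.5], [0, 4.5, -0.5], [0, 3.5, -0.5], [0, 1.5, -0.0], [0, -1.0, -0.0], [0, -4.5, 0.5]]
a [0.06  0.06  0.067 0.08  0.097 0.12 ]
pred [-0.078 -0.093 -0.108 -0.123 -0.139 -0.156 -0.156 -0.207 -0.35 ] w_end [-0.166 -0.184  0.   ]
```

```bash
python3 look.py 2; python3 plan.py -0.31 2 6
```

```text
t=21.60 th=-0.0517 a=0.0890 res=1.8 [253, 298] F=[-4.  -0.8  6. ] FyS=0.43 x_s=0.7 z=2.9
t=21.65 th=-0.0630 a=0.0881 res=1.6 [236, 302] F=[-4.3 -1.   5.9] FyS=0.33 x_s=0.7 z=3.0
fit k=2.615 r=1.830  now=21.70 th=-0.0697 w=-0.1311 resid [-0.0009 -0.0005  0.0083  0.0094  0.0078 -0.0017 -0.0044 -0.0001]
[[0, 5.0, -0.5], [0, 5.5, -0.5], [0, 4.5, -0.5], [0, 3.0, -0.0], [0, -0.0, -0.0], [0, -3.5, 0.5]]
a [0.055 0.051 0.058 0.068 0.088 0.112]
pred [-0.082 -0.095 -0.109 -0.123 -0.138 -0.154 -0.154 -0.205 -0.35 ] w_end [-0.161 -0.186  0.   ]
```

>>> move_arm:
  fingers: [18,18,18,18,18,18]
  travel:
    - [0,5,-0.5]
    - [0,5.5,-0.5]
    - [0,4.5,-0.5]
    - [0,3,0]
    - [0,0,0]
    - [0,-3.5,0.5]
  dr:
    - [0,0,0]
    - [0,0,0]
    - [0,0,0]
    - [0,0,0]
    - [0,0,0]
    - [0,0,0]

```text
clock: 22.3
position: [452.0, 19.8, 437.0]
ee_rot: [0.989, 0.149, -0.0, 0.0]
contact_force: [-4.8, -0.6, 7.1]
gripper_width: 22.4
grasp_force: 60.4
```

```bash
python3 look.py 2; python3 plan.py -0.31 1.8 6
```

```text
t=22.30 th=-0.1174 a=0.1101 res=1.8 [230, 309] F=[-4.8 -1.   5.4] FyS=0.48 x_s=0.7 z=2.9
t=22.35 th=-0.1225 a=0.1121 res=1.9 [231, 305] F=[-3.6 -1.3  6.8] FyS=-0.15 x_s=0.7 z=2.9
fit k=2.650 r=1.837  now=22.40 th=-0.1315 w=-0.1113 resid [ 0.0111  0.0124  0.0181  0.0095  0.0077  0.0129 -0.0029 -0.0035]
[[0, 1.0, -0.0], [0, 1.5, -0.0], [0, 0.5, -0.0], [0, -1.5, -0.0], [0, -4.0, 0.5], [0, -7.5, 1.0]]
a [0.105 0.102 0.109 0.122 0.139 0.163]
pred [-0.143 -0.154 -0.166 -0.179 -0.192 -0.206 -0.206 -0.251 -0.35 ] w_end [-0.142 -0.159  0.   ]
```

```bash
echo '{"m":[-0.055,-0.12,2.65,1.77],"s":[0.01,0.05,0.05,0.02]}'>prior.json; echo 21.6 >t0.json; python3 plan.py -0.31 2.2 6
```

```text
fit k=2.650 r=1.770  now=22.40 th=-0.1266 w=-0.0860 resid [-0.0027  0.0035 -0.0004  0.0002]
[[0, 3.0, -0.5], [0, 3.0, -0.5], [0, 3.0, -0.5], [0, 2.0, -0.0], [0, -0.0, -0.0], [0, -1.5, -0.0]]
a [0.092 0.092 0.092 0.099 0.112 0.122]
pred [-0.135 -0.144 -0.153 -0.162 -0.172 -0.183 -0.183 -0.219 -0.35 ] w_end [-0.11  -0.132  0.   ]
```

>>> move_arm:
  fingers: [18,18,18,18,18,18]
  travel:
    - [0,3,-0.5]
    - [0,3,-0.5]
    - [0,3,-0.5]
    - [0,2,0]
    - [0,0,0]
    - [0,-1.5,0]
  dr:
    - [0,0,0]
    - [0,0,0]
    - [0,0,0]
    - [0,0,0]
    - [0,0,0]
    - [0,0,0]

```text
clock: 23.0
position: [451.6, 21.3, 436.9]
ee_rot: [0.989, 0.149, -0.0, -0.0]
contact_force: [-4.6, -0.0, 5.0]
gripper_width: 22.2
grasp_force: 60.3
```

```bash
python3 look.py 3; python3 plan.py -0.33 2 6
```

```text
t=23.00 th=-0.1637 a=0.1203 res=1.4 [227, 323] F=[-3.3 -1.2  6. ] FyS=-0.16 x_s=0.7 z=3.0
t=23.05 th=-0.1602 a=0.1212 res=1.9 [217, 319] F=[-4.  -0.8  6.3] FyS=0.42 x_s=0.7 z=2.9
t=23.10 th=-0.1654 a=0.1207 res=1.7 [222, 318] F=[-3.6 -0.9  5.6] FyS=0.18 x_s=0.7 z=2.9
fit k=2.652 r=1.746  now=23.15 th=-0.1707 w=-0.0710 resid [-0.0053  0.0014  0.0051  0.0065  0.0036 -0.0035 -0.0018]
[[0, 1.0, -0.0], [0, 2.0, -0.0], [0, 1.5, -0.0], [0, 0.5, -0.0], [0, -1.0, -0.0], [0, -3.5, 0.5]]
a [0.114 0.107 0.111 0.117 0.127 0.144]
pred [-0.178 -0.186 -0.194 -0.203 -0.213 -0.224 -0.224 -0.26  -0.35 ] w_end [-0.11  -0.133  0.   ]
```

>>> move_arm:
  fingers: [18,18,18,18,18,18]
  travel:
    - [0,1,0]
    - [0,2,0]
    - [0,1.5,0]
    - [0,0.5,0]
    - [0,-1,0]
    - [0,-3.5,0.5]
  dr:
    - [0,0,0]
    - [0,0,0]
    - [0,0,0]
    - [0,0,0]
    - [0,0,0]
    - [0,0,0]

```text
clock: 23.75
position: [450.6, 24.5, 436.4]
ee_rot: [0.989, 0.149, -0.0, 0.0]
contact_force: [-3.9, -1.3, 7.3]
gripper_width: 22.1
grasp_force: 60.3
```

```bash
python3 look.py 3; python3 plan.py -0.34 2 6
```

```text
t=23.75 th=-0.2038 a=0.1434 res=1.3 [247, 322] F=[-3.6 -1.4  5.7] FyS=-0.28 x_s=0.8 z=2.9
t=23.80 th=-0.2002 a=0.1450 res=1.3 [248, 308] F=[-3.5 -1.1  6.1] FyS=-0.03 x_s=0.7 z=2.9
t=23.85 th=-0.2121 a=0.1446 res=0.9 [232, 323] F=[-4.4 -0.4  6.6] FyS=0.93 x_s=0.7 z=2.9
fit k=2.653 r=1.683  now=23.90 th=-0.2131 w=-0.0629 resid [ 0.0021  0.0034  0.004  -0.0024 -0.0001  0.0003 -0.0065  0.0022]
[[0, 1.5, -0.0], [0, 2.0, -0.5], [0, 1.5, -0.0], [0, 1.0, -0.0], [0, -0.5, -0.0], [0, -2.0, 0.5]]
a [0.134 0.131 0.134 0.138 0.148 0.158]
pred [-0.219 -0.226 -0.233 -0.24  -0.249 -0.257 -0.257 -0.286 -0.35 ] w_end [-0.088 -0.104  0.   ]
```

```bash
echo '{"m":[-0.16,-0.07,2.65,1.74],"s":[0.01,0.05,0.03,0.01]}'>prior.json; echo 23.0 >t0.json; python3 plan.py -0.34 2.2 6
```

```text
fit k=2.650 r=1.740  now=23.90 th=-0.2138 w=-0.0747 resid [ 0.003  -0.0029 -0.      0.001  -0.0062  0.0021]
[[0, -2.5, 0.5], [0, -2.5, 0.5], [0, -3.0, 0.5], [0, -3.5, 0.5], [0, -4.5, 0.5], [0, -6.0, 1.0]]
a [0.161 0.161 0.165 0.168 0.175 0.185]
pred [-0.221 -0.229 -0.237 -0.245 -0.253 -0.261 -0.261 -0.288 -0.35 ] w_end [-0.084 -0.093  0.   ]
```

>>> move_arm:
  fingers: [18,18,18,18,18,18]
  travel:
    - [0,-2.5,0.5]
    - [0,-2.5,0.5]
    - [0,-3,0.5]
    - [0,-3.5,0.5]
    - [0,-4.5,0.5]
    - [0,-6,1]
  dr:
    - [0,0,0]
    - [0,0,0]
    - [0,0,0]
    - [0,0,0]
    - [0,0,0]
    - [0,0,0]

```text
clock: 24.5
position: [448.8, 30.3, 435.3]
ee_rot: [0.989, 0.149, -0.0, 0.0]
contact_force: [-4.2, -0.1, 7.6]
gripper_width: 22.3
grasp_force: 60.4
```

```bash
python3 look.py 3; python3 plan.py -0.35 2.2 6
```

```text
t=24.50 th=-0.2441 a=0.1842 res=1.0 [261, 328] F=[-4.1 -1.   7. ] FyS=0.23 x_s=0.8 z=2.9
t=24.55 th=-0.2491 a=0.1851 res=0.8 [253, 326] F=[-4.2  0.1  5.2] FyS=1.32 x_s=0.8 z=2.9
t=24.60 th=-0.2467 a=0.1848 res=1.0 [260, 326] F=[-3.1 -0.8  5.8] FyS=0.19 x_s=0.8 z=2.9
fit k=2.649 r=1.734  now=24.65 th=-0.2531 w=-0.0558 resid [-0.0037 -0.0005  0.0055 -0.0012  0.0076 -0.0004  0.0017 -0.0036]
[[0, -0.0, -0.0], [0, -0.0, -0.0], [0, -0.0, -0.0], [0, -0.5, -0.0], [0, -1.5, 0.5], [0, -2.5, 0.5]]
a [0.185 0.185 0.185 0.188 0.195 0.202]
pred [-0.259 -0.264 -0.27  -0.275 -0.281 -0.287 -0.287 -0.307 -0.35 ] w_end [-0.062 -0.068  0.   ]
```

Still descending slowly and gently, so I continue.

>>> move_arm:
  fingers: [18,18,18,18,18,18]
  travel:
    - [0,0,0]
    - [0,0,0]
    - [0,0,0]
    - [0,-0.5,0]
    - [0,-1.5,0.5]
    - [0,-2.5,0.5]
  dr:
    - [0,0,0]
    - [0,0,0]
    - [0,0,0]
    - [0,0,0]
    - [0,0,0]
    - [0,0,0]

```text
clock: 25.25
position: [448.0, 32.7, 434.9]
ee_rot: [0.989, 0.149, -0.0, -0.0]
contact_force: [-3.9, -0.1, 5.9]
gripper_width: 22.3
grasp_force: 60.3
```

```bash
python3 look.py 3; python3 plan.py -0.355 1.8 6
```

```text
t=25.25 th=-0.2636 a=0.2013 res=1.1 [269, 330] F=[-3.4 -1.5  7.3] FyS=-0.43 x_s=0.8 z=2.9
t=25.30 th=-0.2667 a=0.2018 res=1.1 [271, 337] F=[-3.6 -1.   5.7] FyS=0.13 x_s=0.7 z=2.8
t=25.35 th=-0.2702 a=0.2016 res=0.7 [258, 338] F=[-3.7 -0.6  6.4] FyS=0.54 x_s=0.8 z=2.9
fit k=2.651 r=1.700  now=25.40 th=-0.2692 w=-0.0124 resid [-0.0039  0.005   0.0013  0.0041 -0.0004 -0.0032 -0.001   0.0017]
[[0, 7.5, -1.5], [0, 8.5, -1.5], [0, 9.0, -1.5], [0, 8.0, -1.5], [0, 6.5, -1.0], [0, 4.5, -1.0]]
a [0.151 0.144 0.141 0.147 0.158 0.171]
pred [-0.27  -0.272 -0.274 -0.278 -0.283 -0.289 -0.289 -0.31  -0.35 ] w_end [-0.061 -0.085  0.   ]
```

>>> move_arm:
  fingers: [18,18,18,18,18,18]
  travel:
    - [0,5,-1]
    - [0,6,-1]
    - [0,6,-1]
    - [0,5,-1]
    - [0,4,-1]
    - [0,3,-0.5]
  dr:
    - [0,0,0]
    - [0,0,0]
    - [0,0,0]
    - [0,0,0]
    - [0,0,0]
    - [0,0,0]

```text
clock: 26.0
position: [448.9, 29.8, 435.4]
ee_rot: [0.989, 0.149, -0.0, 0.0]
contact_force: [-4.4, -1.5, 7.8]
gripper_width: 22.2
grasp_force: 60.4
```

```bash
python3 - <<'E'
import json
C=json.load(open("cmd.json"))
for i,d in zip(range(-6,0),[2.5,2.5,3,3,2.5,1.5]): C[i][1]+=d/148
json.dump(C,open("cmd.json","w"))
E
python3 look.py 3; echo '{"m":[-0.247,-0.05,2.65,1.74],"s":[0.01,0.05,0.03,0.015]}'>prior.json; echo 24.5 >t0.json;python3 plan.py -0.355 1.8 6
```

```text
t=26.00 th=-0.2834 a=0.1806 res=0.9 [287, 319] F=[-3.2 -1.5  7.4] FyS=-0.46 x_s=0.8 z=2.9
t=26.05 th=-0.2896 a=0.1812 res=0.6 [271, 322] F=[-4.3 -0.7  6.8] FyS=0.63 x_s=0.8 z=2.9
t=26.10 th=-0.2911 a=0.1808 res=0.8 [262, 321] F=[-4.4 -0.9  6.6] FyS=0.47 x_s=0.8 z=2.9
fit k=2.650 r=1.731  now=26.15 th=-0.2942 w=-0.0608 resid [ 0.0023 -0.0016 -0.0011  0.001   0.0036 -0.0024  0.0011 -0.0002]
[[0, -6.0, 1.0], [0, -6.0, 1.0], [0, -6.5, 1.5], [0, -7.0, 1.5], [0, -8.0, 1.5], [0, -8.5, 2.0]]
a [0.222 0.222 0.225 0.229 0.235 0.239]
pred [-0.301 -0.307 -0.313 -0.32  -0.326 -0.332 -0.332 -0.348 -0.35 ] w_end [-0.058 -0.056  0.   ]
```

>>> move_arm:
  fingers: [18,18,18,18,18,18]
  travel:
    - [0,-6,1]
    - [0,-6.5,1]
    - [0,-7,1.5]
    - [0,-7.5,1.5]
    - [0,-8.5,1.5]
    - [0,-9,2]
  dr:
    - [0,0,0]
    - [0,0,0]
    - [0,0,0]
    - [0,0,0]
    - [0,0,0]
    - [0,0,0]

```text
clock: 26.75
position: [446.3, 38.4, 433.4]
ee_rot: [0.989, 0.149, -0.0, 0.0]
contact_force: [-4.8, -0.9, 8.7]
gripper_width: 22.2
grasp_force: 60.5
```

```bash
python3 look.py 2; python3 plan.py -0.355 1 6
```

```text
t=26.75 th=-0.3210 a=0.2417 res=0.2 [292, 326] F=[-4.7 -0.2  7.4] FyS=1.23 x_s=0.8 z=2.8
t=26.80 th=-0.3209 a=0.2418 res=0.7 [289, 324] F=[-4.9 -1.1  7. ] FyS=0.45 x_s=0.8 z=2.8
fit k=2.649 r=1.718  now=26.85 th=-0.3241 w=-0.0325 resid [-0.0024 -0.0003  0.0024 -0.0012  0.0027  0.0018  0.0004 -0.0015]
[[0, 5.0, -1.0], [0, 5.0, -1.0], [0, 3.5, -1.0], [0, 0.5, -0.0], [0, -2.5, 0.5], [0, -5.0, 1.5]]
a [0.208 0.208 0.218 0.238 0.259 0.276]
pred [-0.327 -0.33  -0.334 -0.338 -0.342 -0.345 -0.345 -0.35  -0.323] w_end [-0.03   0.     0.079]
```

>>> move_arm:
  fingers: [18,18,18,18,18,18,18,18]
  travel:
    - [0,2,-0.5]
    - [0,3,-0.5]
    - [0,3,-0.5]
    - [0,3,-0.5]
    - [0,3,-0.5]
    - [0,3,-0.5]
    - [0,3,-0.5]
    - [0,3,-0.5]
  dr:
    - [0,0,0]
    - [0,0,0]
    - [0,0,0]
    - [0,0,0]
    - [0,0,0]
    - [0,0,0]
    - [0,0,0]
    - [0,0,0]

```text
clock: 27.65
position: [447.2, 35.4, 434.2]
ee_rot: [0.989, 0.149, -0.0, 0.0]
contact_force: [-5.3, -0.2, 8.1]
gripper_width: 21.9
grasp_force: 60.4
```

```bash
python3 look.py 3
```

```text
t=27.65 th=-0.3497 a=0.2205 res=0.1 [312, 331] F=[-4.9  0.   8.4] FyS=1.48 x_s=0.7 z=2.8
t=27.70 th=-0.3500 a=0.2205 res=0.0 [310, 330] F=[-4.5 -1.   8.5] FyS=0.44 x_s=0.7 z=2.8
t=27.75 th=-0.3498 a=0.2205 res=0.0 [309, 330] F=[-4.9 -1.2  8. ] FyS=0.28 x_s=0.7 z=2.8
```

>>> move_arm:
  fingers: [18,18,18,18,18,18,18,18,18,18]
  travel:
    - [0,9,-1.5]
    - [0,21,-3]
    - [0,33,-3.5]
    - [0,45,-3]
    - [0,57,-1.5]
    - [0,69,1]
    - [0,78,3.5]
    - [0,83,5]
    - [0,84,5.5]
    - [0,84,5.5]
  dr:
    - [0,0,0]
    - [0,0,0]
    - [0,0,0]
    - [0,0,0]
    - [0,0,0]
    - [0,0,0]
    - [0,0,0]
    - [0,0,0]
    - [0,0,0]
    - [0,0,0]

```text
clock: 28.8
position: [472.4, -45.6, 428.8]
ee_rot: [0.989, 0.148, 0.0, 0.001]
contact_force: [-1.9, -2.5, 7.0]
gripper_width: 21.9
grasp_force: 60.4
```

```bash
python3 look.py 2
```

```text
t=28.80 th=-0.3439 a=-0.3543 res=0.2 [305, 319] F=[-2.2 -3.2  7.1] FyS=-2.38 x_s=0.7 z=3.2
t=28.85 th=-0.3499 a=-0.3535 res=0.0 [310, 329] F=[-3.  -3.1  6.7] FyS=-2.08 x_s=0.7 z=3.2
```

Resting on the stop with the spring slack. I release the grip and retreat straight up.

>>> move_arm:
  fingers: [30,45,65,85,85,85,85]
  travel:
    - [0,0,0]
    - [0,0,0]
    - [0,0,0]
    - [0,0,0]
    - [0,0,0]
    - [0,0,0]
    - [0,0,0]
  dr:
    - [0,0,0]
    - [0,0,0]
    - [0,0,0]
    - [0,0,0]
    - [0,0,0]
    - [0,0,0]
    - [0,0,0]

```text
clock: 29.6
position: [472.1, -45.0, 428.2]
ee_rot: [0.989, 0.149, 0.0, -0.0]
contact_force: [-0.5, 0.1, 0.2]
gripper_width: 84.8
grasp_force: 0.0
```

>>> move_arm:
  fingers: [85,85,85,85,85,85,85]
  travel:
    - [0,0,-8]
    - [0,0,-20]
    - [0,0,-40]
    - [0,0,-60]
    - [0,0,-75]
    - [0,0,-80]
    - [0,0,-80]
  dr:
    - [0,0,0]
    - [0,0,0]
    - [0,0,0]
    - [0,0,0]
    - [0,0,0]
    - [0,0,0]
    - [0,0,0]

```text
clock: 30.3
position: [472.0, -45.1, 509.4]
ee_rot: [0.989, 0.149, 0.001, -0.0]
contact_force: [-0.6, 0.3, 0.6]
gripper_width: 85.1
grasp_force: 0.0
```

```bash
python3 look.py 2; python3 - <<'E'
import cv2
a=cv2.imread("pics/last.png"); cv2.imwrite("pics/fin.png",cv2.resize(a[120:320,200:420],None,fx=2.8,fy=2.8))
E
```

```text
t=30.30 th=-0.3468 a=-0.3500 res=0.1 [302, 329] F=[ 0.3 -0.1 -0.4] FyS=-0.14 x_s=0.5 z=83.5
t=30.35 th=-0.3465 a=-0.3498 res=0.2 [300, 330] F=[ 0.5  0.1 -0.3] FyS=-0.08 x_s=0.4 z=82.4
```

View pics/fin.png

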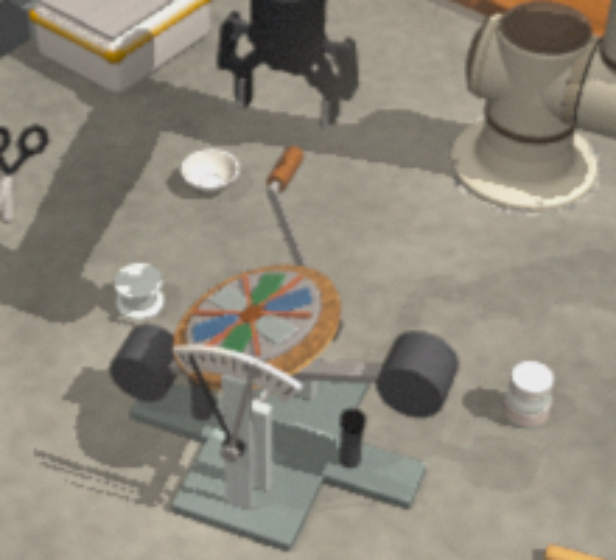

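The table rests on its first stop (pointer tip at about (193,357) in the crop). The gripper is free above the grip, and the loose things in the crop are where they were.

```bash
python3 -c "from bench import arm; print(arm.job_done())"
```

```text
the job is handed in; nothing more can be done
None
```

The job is handed in, though no verdict came back: by my camera measurements the pointer stayed within the tab's width for about 10 s (7 s needed), the table went back against its first stop at an estimated 0.06 rad/s or less, and the grip was released at about 30 s.

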